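# Clamp the culture tube on the shaker and load its sample pots

### The job

Get the shaker ready and start it. Lay the steel culture tube in the clamp's seats, swing the blue hinged half fully shut over it, then swing the red-nutted bolt fully upright into the slot of the half's ear; also stand every hexagonal sample pot that is on the bench upright between the two dark steel jaws, turned so that its flats are square to the jaws and it sits right down on the deck. When all of that is done, press the green start button fully down and let go; leave the other lab ware where it stands.

Things in the scene. Friction and masses are not known exactly. Their poses are not given: they have to be found in the camera images.
- shaker: Low machine fixed to the bench, white with a level light grey deck 290 (x) x 320 mm (y), its top 50 mm above the bench; carries clamp, jaws and button. Origin under its centre at bench height. Its axes: x along the tube clamp and along the jaws, away from the robot, y from the jaws towards the clamp, z up.
- saddle (a point): Where the middle of the tube's axis belongs when it lies in the clamp, 48 mm above the deck. Axes as the shaker's. The tube lies along x in three 45-degree V seats (the middle one 26 mm long, the end ones 10 mm long at x = -42 and +42 mm), whose upper edges lie 8 mm below the tube's axis and up to 23 mm to each side of it.
- half_hinge (a point): Hinge axis (parallel to the shaker's x) of the clamp's blue hinged half, at 36 mm to the -y side of the saddle and 18 mm below it. The axes are the shaker's.
- half_ear (a point): In the slotted ear at the free end of the blue hinged half, 94 mm from the hinge, where it can be pinched across its width (along the shaker's x). Half and ear are 26 mm wide along x, the ear 8 mm thick, ending 14 mm beyond this point; its slot is 14 mm wide. Turns with the half; when shut it lies at y +55, z +4 mm from the saddle.
- half (a joint): Angle of the hinged half in rad: 0 = fully shut over the tube (stop), 2.5 = laid right back towards the jaws (stop). Opening, the ear goes up and over to -y. The hinge is stiff: it stays where it is left (about 2 N at the ear).
- bolt_pivot (a point): Pivot axis (parallel to the shaker's x) of the swing bolt, at the foot of the clamp, 56 mm to the +y side of the saddle and 28 mm below it. The axes are the shaker's.
- bolt_nut (a point): Middle of the red round nut at the end of the swing bolt, 50 mm from the pivot. The nut is 30 mm in diameter and 26 mm long along the bolt; the shank is 10 mm thick. Can be pinched across its diameter along the shaker's x.
- bolt (a joint): Angle of the swing bolt in rad: 0 = upright, shank in the ear's slot and nut 1 mm above the shut ear (stop), 1.5 = lying outwards, to +y (stop). Stiff: stays where it is left (about 2 N at the nut).
- jaws (a point): Middle of the floor (the deck) between the two parallel dark steel jaws, 155 mm to the -y side of the saddle. Axes as the shaker's. The jaws run 280 mm along x, 22 mm high, 10 mm thick, 49 mm apart (24.5 mm to each side in y); low stops close the ends, 134 mm from the middle. Four pots fit in one row, 62 mm apart.
- start_top (a point): Top of the green start button on the deck, 32 mm in diameter, 22 mm above the deck, beside the clamp at the corner nearest the robot; pressed straight down.
- start (a joint): Travel of the start button in m: 0 = up, 0.006 = fully down; 5 N spring, comes up again when released.
- tube: Steel culture tube, 164 mm long, 38 mm in diameter, with an orange hexagonal cap at each end (46 mm across flats, 28 mm long, leaving 108 mm of bare tube). 0.35 kg. Origin in the middle of the tube on its axis (23 mm up when it lies on the bench), x along the tube; both ends are alike.
- pot1: Hexagonal sample pot, yellow over a heavy steel foot, white spot on top: 46 mm across flats, 53 mm over corners, 75 mm tall, about 0.2 kg; the lowest 3 mm is narrowed to 41 mm. Origin at centre of its underside, z up; two of its flats face the pot's own +y and -y, the others lie 60 degrees round. May be absent.
- pot2: Hexagonal sample pot, yellow over a heavy steel foot, white spot on top: 46 mm across flats, 53 mm over corners, 75 mm tall, about 0.2 kg; the lowest 3 mm is narrowed to 41 mm. Origin at centre of its underside, z up; two of its flats face the pot's own +y and -y, the others lie 60 degrees round. May be absent.
- pot3: Hexagonal sample pot, yellow over a heavy steel foot, white spot on top: 46 mm across flats, 53 mm over corners, 75 mm tall, about 0.2 kg; the lowest 3 mm is narrowed to 41 mm. Origin at centre of its underside, z up; two of its flats face the pot's own +y and -y, the others lie 60 degrees round. May be absent.
- pot4: Hexagonal sample pot, yellow over a heavy steel foot, white spot on top: 46 mm across flats, 53 mm over corners, 75 mm tall, about 0.2 kg; the lowest 3 mm is narrowed to 41 mm. Origin at centre of its underside, z up; two of its flats face the pot's own +y and -y, the others lie 60 degrees round. May be absent.
- amber_bottle: brown glass bottle with label and cap, 64 mm diameter, 150 mm tall; origin at centre of its underside, z up. Bystander.
- dishes: stack of three clear petri dishes, 90 mm diameter, 41 mm tall; origin at centre of the underside. Bystander.
- beaker: clear beaker, 72 mm diameter, 90 mm tall; origin at centre of the underside. Bystander.
- wash_bottle: white wash bottle with blue cap, 68 mm diameter, 160 mm tall; origin at centre of the underside. Bystander.
- weigh_bowl: white ceramic bowl, 90 mm diameter, 35 mm tall; origin at centre of the underside. Bystander.

How it is judged:
By the outcome, as a careful person would: the job done as asked, in the order asked, and still so for the second after the job is handed in, with the robot touching nothing.
Of pot1, pot2, pot3, pot4 only 2 to 4 are there at a start; the rules pass over those that are not, and their reading is None.
At some moment in a run one of pot1, pot2, pot3, pot4 may be knocked a few centimetres aside while the robot is not near it.
Once in a run the grip may slacken for a moment while it holds something.
It also fails if it takes over 210 s, if anything falls off the work surface, if the arm or the gripper's body presses on something with over 40 N, if the wrist force passes 120 N, or if a joint passes its speed limit or range.

### The arm

A 7-joint arm with a two-finger parallel gripper is mounted at the origin on the work surface. World frame = base frame: x ahead of the robot, y to its left, z up, the work surface at z = 0. Lengths are in m, angles in rad, forces in N, time in s.
With the tool pointing down it reaches from about 0.425 to 0.95 m from the base axis. Payload 4.7 kg.
Tool frame: the origin (TCP) lies midway between the tips of the shut fingers; the grasp point (between the pads) lies 19 mm behind it; z points along the fingers, y is the line along which they close (so a half turn about z gives the same grasp; the last joint's range is limited). The gripper opens to 85 mm and grips with 20 to 120 N. Pads are 22 mm wide; open, the fingers measure 114 mm over their backs; the gripper's body (76 mm by 85 mm) begins 54 mm behind the grasp point. The pads swing forward as they close: fully open they stand 13 mm farther back than shut.
Start: joints at [1.115, 0.469, -0.049, 1.532, 0.024, 1.141, -0.082], TCP at [0.279, -0.614, 0.231] pointing down, gripper open.
Joint ranges: [-2.59, 2.59], [-0.33, 1.99], [-1.39, 1.29], [0.1, 2.45], [-1.04, 4.18], [0.21, 1.99], [-2.66, 2.66]. Speed limits (rad/s): [2.57, 2.57, 3.14, 3.14, 3.14, 3.14, 3.14].

### API

Orientations are given as [roll, pitch, yaw] about the fixed x, y, z axes, in that order (R = Rz(yaw) Ry(pitch) Rx(roll)).
In Python, from rig import robot gives the robot as it stands.
- The arm moves only by the tool play_rows, never from a script. Its argument "deltas" is a list of rows, each a list of 4 numbers: the shift along the tool's x, y, z in m, then the turn about the tool's z in rad. In form: [[x, y, z, twist], ...]. A call has exactly 8 rows; each row is the pose to reach, as a shift and turn from the pose commanded when the call began, along the tool's axes at that moment; what a row does not reach only later rows make up. A row lasts 1/12 s, in which the tool goes at most 41.7 mm and 7.16 degrees, less where a joint would pass 70% of its speed; a pose out of reach is approached as far as the arm can. A call with a gripper value outside its range is refused whole. "gripper" is the closure, from 0 (fully open) to 1 (shut), set as the call begins (left out, the last holds). The fingers move at their own pace and stop on an object; "force" is the grip in N (left out, the last holds). Time passes only in rows, so rows that repeat a pose let the fingers close, or fill a call up. It gives the time, the measured TCP pose, the force, the opening and the grip force at its end, in the units of the state.
- robot.get_obs(): the state, without advancing time (a new reading comes with each control period).
- robot.capture(name): name is "scene" or "top" or "wrist"; returns a dict with "frame" (384x512x3 uint8, red, green, blue), "z_map" (384x512 float32, m along the optical axis (not along the pixel's ray), 0 where there is no reading), "vertical_fov" (degrees; the focal length in pixels is half the picture's height over the tangent of half this angle, whatever the lens; pixels are square), "cx", "cy" (the principal point, pixels), "D" ([k1, k2, p1, p2, k3] as OpenCV has them; the pictures are not rectified), "pose" (4x4, takes a point from camera to world coordinates). Camera axes: x right, y down, z forward; pixel columns grow to the right and rows downward; lengths in m; the calibration is good to about 2 mm. A picture is of the moment at which its call begins.
- robot.close_job(): hands the job in; it is judged then, once.
Trained networks look in a picture, given as the dict that the camera call returned (one of the last four; its "shot" number tells which), for a name from the list of things; names that differ only in an ending like _2 or _b are one class to them, and where a whole thing is asked for, a point or a joint stands for the part that bears it (a point fixed in the world has none). Each returns a list of dicts, best first, with "p" (0 to 1); they miss things now and then, are a little off and sometimes report something else, mostly with a low value. They report only what shows in the picture. A call takes as long as a camera call.
- robot.search_frame(picture, query): "box" ([left, top, right, bottom] in pixels, round what is visible of it).
- robot.masks_of(picture, query): "pixels" (384x512 bool, what is visible of it) and "box" ([left, top, right, bottom] in pixels, round what is visible of it).
The state is a dict: "time": time; "joints": joint angles; "dq": joint speeds; "joint_efforts": joint torques, N m; "tcp_pos": TCP position; "tcp_rot": TCP orientation; "force": force on the tool from outside, world axes, zero at the start; "wrist_torque": the same for the moment, N m; "width": finger opening in m; "finger_force": force on a finger pad.
Only numpy, scipy, OpenCV 4.12 (cv2) and the standard library are available. Lean on these libraries where they do the work, as an engineer would, in place of code of your own. Each camera call takes 0.05 s, during which the arm holds its last target. There are 200 camera calls.

## Working session

There is one attempt and no reset: what is moved stays moved. The work goes in short steps, Python scripts to look and compute and a tool call to move; the robot and the scene stay as the last step left them, time stands still between calls to the robot, and variables do not carry over. Pictures are saved under pics/ and viewed, at most 14 in all, crops included, and the job is handed in when it is done.

Besides the shell and the picture viewer there is one more tool, called after "Emit:" as name([rows], argument=value, ...), one row to a line, values as JSON. play_rows: Moves the arm, as the interface text tells. Its arguments: {"type":"object","properties":{"deltas":{"type":"array"},"gripper":{"type":"number"},"force":{"type":"number"}},"required":["deltas"]}

```bash
ls; mkdir -p pics
python3 - <<'E'
from rig import robot
import cv2
o=robot.get_obs(); print({k:o[k] for k in('time','tcp_pos','tcp_rot','width')})
a=robot.capture("scene");b=robot.capture("top")
for n,c in(("scene",a),("top",b)):
    cv2.imwrite(f"pics/{n}0.png",cv2.cvtColor(c["frame"],cv2.COLOR_RGB2BGR))
    print(n,c["vertical_fov"],c["cx"],c["cy"],c["D"],c["pose"].round(3).tolist(),(c["z_map"]>0).mean())
E
```

```text
pics
{'time': 0.0, 'tcp_pos': array([ 0.27916038, -0.61388995,  0.23023205]), 'tcp_rot': array([-3.13954389e+00,  6.92798403e-05,  4.26808782e-01]), 'width': 0.0853814253615412}
scene 45.546872857826756 248.7137525391609 187.50615346657415 [-0.15111379  0.          0.          0.          0.        ] [[0.374, 0.736, -0.564, 1.443], [0.928, -0.294, 0.231, -0.373], [0.004, -0.61, -0.793, 1.398], [0.0, 0.0, 0.0, 1.0]] 0.996124267578125
top 47.5919287453366 256.16516155806124 194.53755339594366 [-0.07814982  0.          0.          0.          0.        ] [[0.01, -0.988, 0.152, 0.352], [-1.0, -0.012, -0.014, -0.008], [0.016, -0.152, -0.988, 1.368], [0.0, 0.0, 0.0, 1.0]] 0.9961649576822916
```

View pics/scene0.png

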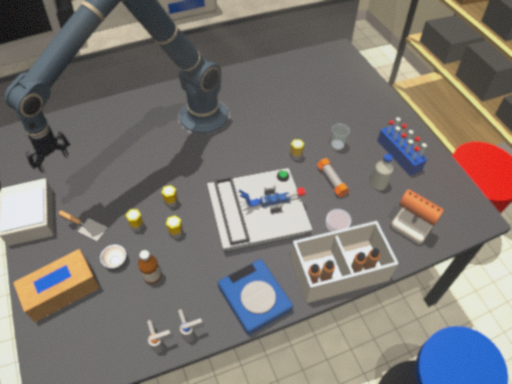

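View pics/top0.png

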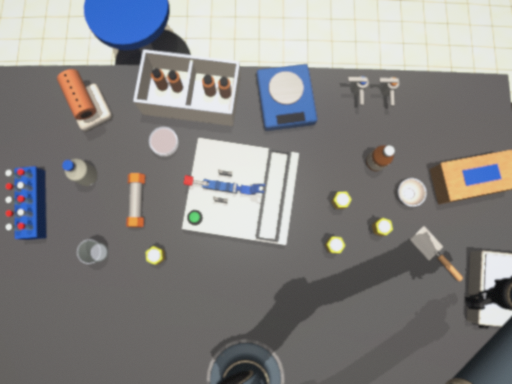

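The top view shows four pots: three on the right at (342,200), (383,227) and (336,245), and one on the left at (154,256). The tube is at (136,200). The shaker is at the centre, with the blue half laid back to the right, the red nut out to the left at (189,181) and the green button at (194,217).

```bash
cat > h.py <<'E'
from rig import robot
import numpy as np, cv2
from scipy.spatial.transform import Rotation as Rt
def K(c):
    f=c["frame"].shape[0]/2/np.tan(np.radians(c["vertical_fov"]/2))
    return np.array([[f,0,c["cx"]],[0,f,c["cy"]],[0,0,1]])
def rays(c,uv):
    n=cv2.undistortPoints(np.float64(uv).reshape(-1,1,2),K(c),np.array(c["D"]))[:,0]
    return np.c_[n,np.ones(len(n))]
def cloud(c,m):
    v,u=np.nonzero(m&(c["z_map"]>0)); r=rays(c,np.c_[u,v])*c["z_map"][v,u,None]
    return r@c["pose"][:3,:3].T+c["pose"][:3,3]
def onz(c,uv,z):
    d=rays(c,uv)@c["pose"][:3,:3].T; o=c["pose"][:3,3]
    return o+d*((z-o[2])/d[:,2])[:,None]
def proj(c,p):
    P=np.linalg.inv(c["pose"]); q=np.atleast_2d(p)@P[:3,:3].T+P[:3,3]
    return cv2.projectPoints(q.reshape(-1,1,3),np.zeros(3),np.zeros(3),K(c),np.array(c["D"]))[0][:,0]
def save(c,n,box=None,s=1):
    f=cv2.cvtColor(c["frame"],cv2.COLOR_RGB2BGR)
    if box: f=f[box[1]:box[3],box[0]:box[2]]
    cv2.imwrite(f"pics/{n}.png",cv2.resize(f,None,fx=s,fy=s,interpolation=cv2.INTER_CUBIC))
def hexfit(p):
    """centre and yaw (mod 60deg) of top face points: best rotation of a hexagon by support widths"""
    best=None
    for a in np.radians(np.arange(-30,30,.5)):
        d=a+np.radians([90,150,210]); n=np.c_[np.cos(d),np.sin(d)]
        s=p[:,:2]@n.T; w=np.percentile(s,98.5,axis=0)-np.percentile(s,1.5,axis=0)
        if best is None or w.sum()<best[0]:
            mid=(np.percentile(s,98.5,axis=0)+np.percentile(s,1.5,axis=0))/2
            best=(w.sum(),a,np.linalg.lstsq(n,mid,rcond=None)[0],w)
    return best
def pots(c,pmin=.3):
    out=[]
    for r in robot.masks_of(c,"pot1"):
        if r["p"]<pmin: continue
        p=cloud(c,r["pixels"]); zt=np.percentile(p[:,2],95)
        t=p[np.abs(p[:,2]-zt)<.008]; b=hexfit(t)
        out.append((r["p"],b[2],zt,np.degrees(b[1]),b[3],r["box"]))
    return out
E
python3 - <<'E'
from h import *
np.set_printoptions(precision=4,suppress=True)
c=robot.capture("top")
for x in pots(c): print(*x)
for q in("tube","half_ear","bolt_nut","start","shaker","amber_bottle","dishes","beaker","wash_bottle","weigh_bowl"):
    for r in robot.masks_of(c,q)[:2]:
        p=cloud(c,r["pixels"]); print(q,round(r["p"],2),r["box"],np.median(p,0),p.min(0),p.max(0))
        if q in("tube","shaker"):
            t=p if q=="tube" else p[abs(p[:,2]-.05)<.006]
            print(cv2.minAreaRect(np.float32(t[:,:2])),len(t))
E
```

```text
0.76 [ 0.4038 -0.2628] 0.08055675926801124 20.5 [0.0418 0.0451 0.0435] [322.6, 236.6, 344.4, 254.8]
0.7 [ 0.5412 -0.2844] 0.08032477829908294 29.500000000000004 [0.0439 0.0431 0.0438] [331.7, 189.7, 350.1, 209.5]
0.69 [ 0.4604 -0.4108] 0.08064119132869121 19.0 [0.0436 0.044  0.0438] [371.8, 217.5, 393.5, 237.2]
0.55 [0.3673 0.2736] 0.0809775794015767 13.0 [0.0444 0.0422 0.0441] [145.5, 247.9, 166.7, 266.6]
tube 0.85 [125.4, 171.9, 143.8, 228.0] [0.5342 0.3462 0.0396] [ 0.4544  0.3242 -0.0053] [0.6276 0.3858 0.0543]
((0.5409890413284302, 0.3555836081504822), (0.17312751710414886, 0.061643362045288086), 0.46091946959495544) 797
tube 0.68 [77.3, 236.9, 107.4, 261.7] [0.3758 0.4777 0.0484] [ 0.3407  0.4275 -0.0028] [0.4149 0.5079 0.0992]
((0.38046059012413025, 0.46545565128326416), (0.08161208033561707, 0.07263824343681335), 9.303736686706543) 602
half_ear 0.64 [235.7, 186.0, 265.4, 196.9] [ 0.5665 -0.0111  0.0826] [ 0.5481 -0.0477  0.0474] [0.592  0.0309 0.1522]
half_ear 0.56 [148.3, 247.2, 164.0, 267.4] [0.3664 0.269  0.0752] [0.3409 0.2495 0.0065] [0.3928 0.297  0.0842]
start 0.45 [39
[... 449 characters left out ...]
9 ]
dishes 0.69 [149.5, 125.8, 179.7, 159.7] [0.723  0.2666 0.0416] [ 0.6819  0.2236 -0.0039] [0.7843 0.3234 0.0515]
dishes 0.54 [146.3, 247.6, 166.3, 266.5] [0.3672 0.2687 0.0751] [ 0.3406  0.2495 -0.0039] [0.3935 0.3116 0.0842]
beaker 0.97 [77.8, 238.9, 108.9, 264.1] [0.376  0.4772 0.0477] [ 0.3403  0.4275 -0.0031] [0.411  0.4991 0.0992]
wash_bottle 0.73 [64.8, 158.5, 96.9, 181.8] [0.6096 0.5001 0.1066] [0.5842 0.4803 0.0017] [0.6714 0.5769 0.167 ]
weigh_bowl 0.92 [399.9, 176.6, 425.9, 205.8] [ 0.5758 -0.5257  0.0176] [ 0.5304 -0.5649  0.0007] [ 0.6175 -0.4745  0.0415]
weigh_bowl 0.41 [373.1, 220.5, 393.0, 238.4] [ 0.458  -0.4053  0.0745] [ 0.4338 -0.4451 -0.0005] [ 0.4925 -0.3849  0.084 ]
```

Emit:
play_rows([
  [0.03, -0.02, -0.01, 0.05],
  [0.06, -0.04, -0.03, 0.11],
  [0.09, -0.065, -0.05, 0.17],
  [0.12, -0.09, -0.065, 0.23],
  [0.15, -0.11, -0.08, 0.29],
  [0.18, -0.13, -0.09, 0.35],
  [0.21, -0.15, -0.1, 0.39],
  [0.244, -0.175, -0.1, 0.427],
])

```text
time: 1.37
tcp_pos: [0.4299, -0.3546, 0.334]
tcp_rot: [3.138, -0.004, -0.004]
force: [0.4, -0.5, -0.1]
width: 0.0858
finger_force: 0.0
```

```bash
cat >> h.py <<'E'
def go(x,y,z,yawdeg):
    """print tool-frame deltas from the measured pose to a world TCP target"""
    o=robot.get_obs(); R=Rt.from_euler("xyz",o["tcp_rot"]).as_matrix()
    d=R.T@(np.array([x,y,z])-o["tcp_pos"]); dy=(o["tcp_rot"][2]-np.radians(yawdeg)+np.pi/2)%np.pi-np.pi/2
    print("t",round(o["time"],1),"delta",d.round(4),"twist",round(dy,3),"dist",round(np.linalg.norm(d),3))
E
python3 - <<'E'
from h import *
np.set_printoptions(precision=4,suppress=True)
o=robot.get_obs(); print(o["time"],o["tcp_pos"],o["tcp_rot"],o["joints"])
c=robot.capture("wrist"); save(c,"w1"); print(c["pose"],c["vertical_fov"])
for x in pots(c): print(*x)
go(.5,-.03,.36,0); go(.5,.3,.36,0)
E
```

```text
1.3667 [ 0.4299 -0.3546  0.334 ] [ 3.1378 -0.0038 -0.0041] [ 0.7004  0.2024 -0.1039  1.6746  0.0229  1.2605 -0.9833]
[[-0.0034 -0.961  -0.2764  0.5008]
 [-1.      0.0041 -0.0021 -0.3553]
 [ 0.0032  0.2764 -0.961   0.4769]
 [ 0.      0.      0.      1.    ]] 68.81374950086698
0.9 [ 0.405  -0.2648] 0.0769304431019402 24.000000000000004 [0.0446 0.0443 0.0433] [180.5, 164.0, 215.3, 199.8]
0.75 [ 0.5402 -0.2871] 0.07717376864652457 -24.5 [0.0439 0.0438 0.044 ] [184.5, 69.5, 226.0, 108.8]
0.58 [ 0.4605 -0.4112] 0.07698814160864749 6.5 [0.0439 0.0429 0.0437] [275.2, 127.4, 310.4, 161.7]
t 1.5 delta [ 0.0701 -0.3162 -0.0264] twist 0.013 dist 0.325
t 1.5 delta [ 0.0743 -0.6462 -0.0257] twist 0.013 dist 0.651
```

View pics/w1.png

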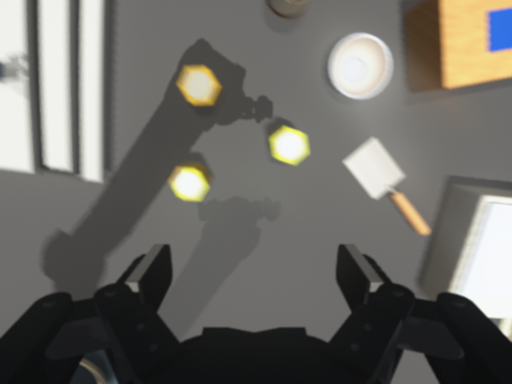

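The wrist picture shows three pots, at (199,85), (290,145) and (189,183), with the bowl and balance behind them. Next I look at the shaker, then the tube.

Emit:
play_rows([
  [0.02, -0.04, -0.01, 0],
  [0.04, -0.08, -0.02, 0],
  [0.06, -0.12, -0.03, 0],
  [0.08, -0.16, -0.03, 0],
  [0.09, -0.2, -0.03, 0],
  [0.1, -0.24, -0.03, 0],
  [0.1, -0.28, -0.03, 0],
  [0.1, -0.31, -0.03, 0],
])

```text
time: 2.13
tcp_pos: [0.5292, -0.0432, 0.3612]
tcp_rot: [-3.141, -0.0, 0.0]
force: [0.2, -0.6, -0.0]
width: 0.0856
finger_force: 0.0
```

Run:
```python
from h import *
np.set_printoptions(precision=4,suppress=True)
o=robot.get_obs(); print(o["time"],o["tcp_pos"],o["tcp_rot"])
c=robot.capture("wrist"); save(c,"w2",None,1.5); np.savez("w2.npz",**{k:c[k] for k in c})
p=cloud(c,np.ones((384,512),bool)); f=c["frame"]
d=p[abs(p[:,2]-.05)<.006]; print(np.median(d,0), cv2.minAreaRect(np.float32(d[:,:2])))
for q in("half_ear","bolt_nut","start","tube"):
    for r in robot.masks_of(c,q)[:2]:
        p=cloud(c,r["pixels"]); print(q,round(r["p"],2),r["box"],np.median(p,0),p.min(0),p.max(0))
```

```text
2.1333 [ 0.5292 -0.0432  0.3612] [-3.1415 -0.0003  0.0001]
[0.5977 0.0239 0.0499] ((0.5559659600257874, 0.013106197118759155), (0.3986215591430664, 0.8441049456596375), 0.028596367686986923)
half_ear 0.78 [198.8, 129.3, 259.3, 160.2] [ 0.5662 -0.0099  0.0831] [ 0.532  -0.0518  0.0479] [0.5812 0.037  0.1487]
bolt_nut 0.82 [95.1, 117.2, 144.4, 134.9] [0.5884 0.1674 0.0869] [ 0.5717  0.1225 -0.0019] [0.6053 0.2434 0.0982]
start 0.52 [119.8, 182.9, 140.5, 201.0] [0.4838 0.1562 0.0716] [0.4676 0.1424 0.0614] [0.4981 0.1771 0.0737]
tube 0.65 [3.2, 108.6, 55.4, 203.8] [0.5416 0.3373 0.0392] [ 0.4551  0.3214 -0.0022] [0.6181 0.3987 0.0494]
tube 0.41 [437.6, 181.2, 490.5, 219.7] [ 0.4652 -0.3975  0.0685] [ 0.4352 -0.4401 -0.0015] [ 0.4863 -0.3853  0.0782]
```

View pics/w2.png

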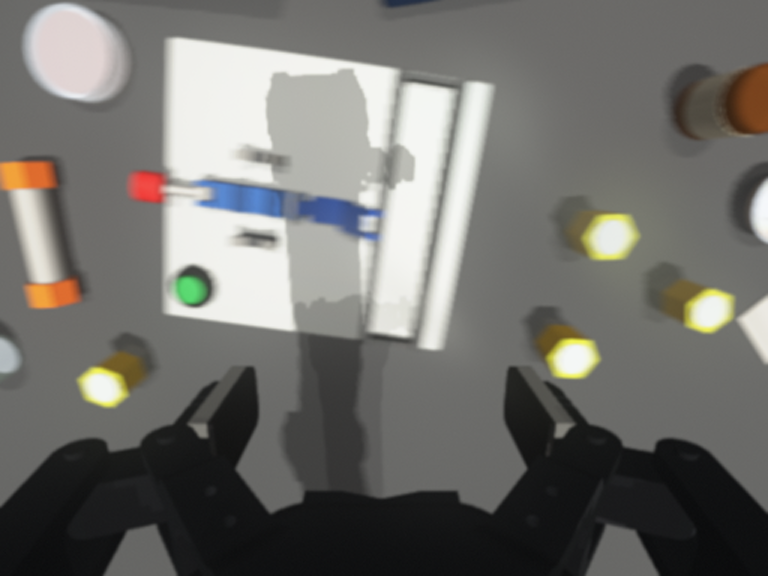

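The picture shows the deck, with the jaws on the right between columns 400 and 480, and the blue half laid back with its ear at (370,222). The nut is at (147,187) and the button at (192,287). I'll fit the shaker frame from the depth map.

Run:
```python
from h import *
np.set_printoptions(precision=4,suppress=True)
c=dict(np.load("w2.npz")); p=cloud(c,np.ones((384,512),bool))
m=(p[:,0]>.38)&(p[:,0]<.76)&(p[:,1]>-.2)&(p[:,1]<.22); p=p[m]
d=p[abs(p[:,2]-.05)<.005]; (cx,cy),(w,h),a=cv2.minAreaRect(np.float32(d[:,:2])); print(cx,cy,w,h,a)
# jaws: z ~ .072
j=p[(abs(p[:,2]-.072)<.004)&(p[:,1]<.0)]
for yaw in np.radians(np.arange(-10,-6,.5)):
    e=np.array([-np.sin(yaw),np.cos(yaw)]); s=j[:,:2]@e
    hist,ed=np.histogram(s,np.arange(s.min(),s.max()+.001,.001)); print(round(np.degrees(yaw),1),(hist.astype(float)**2).sum())
yaw=np.radians(-8.1); R=np.array([[np.cos(yaw),np.sin(yaw)],[-np.sin(yaw),np.cos(yaw)]])
q=np.c_[(p[:,:2]-[.5694,.0199])@R.T,p[:,2]]
k=q[(abs(q[:,2]-.072)<.004)&(q[:,1]<-.05)]
hist,ed=np.histogram(k[:,1],np.arange(-.17,-.03,.002)); print([(round(e,3),n) for e,n in zip(ed,hist) if n>3])
print("jaw x",k[:,0].min(),k[:,0].max())
t=q[(q[:,2]>.06)&(q[:,1]>-.05)&(abs(q[:,0])<.06)]
for xlo in(-.06,-.03,-.012,.013,.03):
    pass
# seats z map: profile at |x|~.042
for x0 in(-.042,.042):
    s=q[(abs(q[:,0]-x0)<.006)&(q[:,1]>-.03)&(q[:,1]<.12)&(q[:,2]>.06)]; print("seat",x0,len(s),s[:,1].min() if len(s) else 0,s[:,1].max() if len(s) else 0,s[:,2].max() if len(s) else 0)
s=q[(q[:,2]>.06)&(q[:,1]>-.1)]; print("x extents seats", np.percentile(s[:,0],[1,99]))
for lo in np.arange(-.12,.19,.01):
    s=q[(abs(q[:,0])<.011)&(abs(q[:,1]-lo-.005)<.005)]; print(round(lo,2),len(s),np.percentile(s[:,2],[5,50,95]) if len(s) else "",s[:,0].mean() if len(s) else 0)
```

```text
0.5686922669410706 0.019154995679855347 0.3199194669723511 0.28999876976013184 82.02090454101562
-10.0 202887.0
-9.5 225887.0
-9.0 248793.0
-8.5 271073.0
-8.0 275481.0
-7.5 253889.0
-7.0 231665.0
-6.5 208927.0
[(np.float64(-0.136), np.int64(50)), (np.float64(-0.134), np.int64(219)), (np.float64(-0.132), np.int64(239)), (np.float64(-0.13), np.int64(237)), (np.float64(-0.128), np.int64(250)), (np.float64(-0.126), np.int64(232)), (np.float64(-0.076), np.int64(162)), (np.float64(-0.074), np.int64(239)), (np.float64(-0.072), np.int64(236)), (np.float64(-0.07), np.int64(233)), (np.float64(-0.068), np.int64(229)), (np.float64(-0.066), np.int64(73))]
jaw x -0.14002341576781938 0.139262804793432
seat -0.042 3088 -0.0299362963185996 0.0767434024776298 0.4486788244538903
seat 0.042 246 0.03171916870179404 0.0765525940484621 0.09093118400998246
x extents seats [-0.1115  0.096 ]
-0.12 217 [0.0487 0.4184 0.4226] -0.00619706731139923
-0.11 673 [0.0496 0.4397 0.446 ] -0.007780693036952502
-0.1 2050 [0.433  0.446  0.4558] -0.009418718058804851
-0.09 1564 [0.0508 0.4561 0.4607] -0.008970881179160325
-
[... 765 characters left out ...]
.06 128 [0.0766 0.082  0.0861] -6.998993571935838e-05
0.07 74 [0.0847 0.0881 0.09  ] 0.00012554661702291899
0.08 100 [0.0765 0.0777 0.0791] 0.00020401980359988797
0.09 92 [0.0764 0.0779 0.079 ] 0.00044396316370859526
0.1 102 [0.0526 0.0762 0.0794] -0.0004957015601696405
0.11 83 [0.0499 0.0767 0.079 ] -0.00039848684551601693
0.12 57 [0.0499 0.0771 0.0794] -0.0002498780116253244
0.13 98 [0.0494 0.075  0.0813] 0.0012857562071243067
0.14 185 [0.0494 0.0822 0.093 ] 0.0008842916573247962
0.15 156 [0.0494 0.0918 0.095 ] 0.0011326510479616754
0.16 113 [0.0908 0.0949 0.0973] 0.00027569091487642883
0.17 1 [0.0936 0.0936 0.0936] 0.005016068923218452
0.18 8 [-0.0009  0.0003  0.0015] 0.009527636194851512
```

Emit:
play_rows([
  [0, -0.04, 0.01, 0],
  [0, -0.08, 0.02, 0],
  [0, -0.12, 0.02, 0],
  [0, -0.16, 0.03, 0],
  [0, -0.2, 0.03, 0],
  [0, -0.24, 0.04, 0],
  [0, -0.28, 0.05, 0],
  [0, -0.32, 0.06, 0],
])

```text
time: 3.05
tcp_pos: [0.5304, 0.2741, 0.3008]
tcp_rot: [3.141, -0.001, -0.005]
force: [-0.1, -0.5, -0.0]
width: 0.0854
finger_force: 0.0
```

Run:
```python
from h import *
np.set_printoptions(precision=4,suppress=True)
o=robot.get_obs(); print(o["time"],o["tcp_pos"],o["tcp_rot"])
c=robot.capture("wrist"); save(c,"w3")
for x in pots(c): print(*x)
p=cloud(c,np.ones((384,512),bool))
t=p[(p[:,2]>.03)&(p[:,2]<.07)&(abs(p[:,0]-.54)<.1)&(abs(p[:,1]-.345)<.06)]
print(cv2.minAreaRect(np.float32(t[:,:2])),len(t),t[:,2].max())
b=t[(abs(t[:,0]-.54)<.04)]
for x in np.arange(.5,.59,.02):
    s=b[abs(b[:,0]-x)<.01]; print(x,s[:,1].min(),s[:,1].max(),s[s[:,2]>np.percentile(s[:,2],80)][:,1].mean(),s[:,2].max())
print(p[:,2][(p[:,2]<.02)].mean())
go(.54,.345,.15,0)
```

```text
3.05 [0.5304 0.2741 0.3008] [ 3.1406 -0.0009 -0.0049]
0.69 [0.3676 0.274 ] 0.0768414435224799 7.499999999999999 [0.0429 0.0452 0.0443] [238.4, 243.9, 271.8, 296.9]
((0.5361666083335876, 0.34968575835227966), (0.16357570886611938, 0.045335859060287476), 0.9982550740242004) 2910 0.04900555196100054
0.5 0.33172738709657434 0.3669709040719213 0.34948024141661416 0.04317156760617619
0.52 0.3323932845995292 0.36748321532099637 0.35025732661014897 0.043258711659954374
0.54 0.33211125178182005 0.3676279429629068 0.34994061503626683 0.04384643001292815
0.56 0.33274544794918415 0.36849867191866725 0.3505438378205875 0.0434811708924257
0.5800000000000001 0.333138536640403 0.3679365145754482 0.3510155007556939 0.04337964184949583
0.00014899813438588888
t 3.1 delta [ 0.0143 -0.0643  0.1492] twist 0.008 dist 0.163
```

View pics/w3.png

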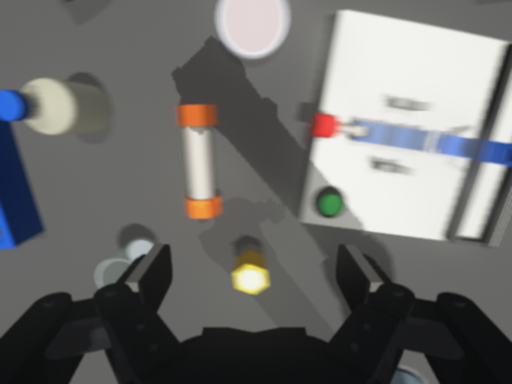

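The tube is at (200,160), pot 4 at (250,272) and the beaker at (120,262). I'm going for the tube now.

Emit:
play_rows([
  [-0.003, -0.01, 0.02, 0],
  [-0.006, -0.025, 0.05, -0.01],
  [-0.01, -0.04, 0.08, -0.02],
  [-0.015, -0.06, 0.11, -0.026],
  [-0.0195, -0.075, 0.14, -0.026],
  [-0.0195, -0.075, 0.165, -0.026],
  [-0.0195, -0.075, 0.18, -0.026],
  [-0.0195, -0.075, 0.18, -0.026],
])

```text
time: 3.82
tcp_pos: [0.5092, 0.3458, 0.117]
tcp_rot: [3.136, 0.006, 0.023]
force: [-0.1, -0.3, -0.1]
width: 0.0852
finger_force: 0.0
```

Run:
```python
from h import *
go(.511,.3493,.010,1.2)
```

```text
t 3.8 delta [ 0.0025 -0.0041  0.107 ] twist 0.002 dist 0.107
```

Emit:
play_rows([
  [0, 0, 0.02, 0],
  [0, 0, 0.04, 0],
  [0, 0, 0.06, 0],
  [0, 0, 0.08, 0],
  [0, 0, 0.095, 0],
  [0, 0, 0.104, 0],
  [0, 0, 0.109, 0],
  [0, 0, 0.109, 0],
])

```text
time: 4.48
tcp_pos: [0.5104, 0.3489, 0.0122]
tcp_rot: [3.141, -0.0, 0.024]
force: [-0.4, -0.1, 0.9]
width: 0.0853
finger_force: 0.0
```

Emit:
play_rows([
  [0, 0, 0, 0],
  [0, 0, 0, 0],
  [0, 0, 0, 0],
  [0, 0, 0, 0],
  [0, 0, 0, 0],
  [0, 0, 0, 0],
  [0, 0, 0, 0],
  [0, 0, 0, 0],
], gripper=1, force=80)

```text
time: 5.15
tcp_pos: [0.5101, 0.3504, 0.0136]
tcp_rot: [-3.141, -0.002, 0.026]
force: [-1.3, -1.5, 6.0]
width: 0.0352
finger_force: 80.2
```

Emit:
play_rows([
  [0, 0, 0, 0],
  [0, 0, 0, 0],
  [0, 0, 0, 0],
  [0, 0, 0.002, 0],
  [0, 0, 0.004, 0],
  [0, 0, 0.006, 0],
  [0, 0, 0.007, 0],
  [0, 0, 0.007, 0],
], gripper=0.35)

```text
time: 5.82
tcp_pos: [0.5092, 0.3498, 0.0048]
tcp_rot: [3.141, 0.001, 0.026]
force: [0.3, 0.4, 0.6]
width: 0.0554
finger_force: 0.0
```

Emit:
play_rows([
  [0, 0, 0, 0],
  [0, 0, 0, 0],
  [0, 0, 0, 0],
  [0, 0, 0, 0],
  [0, 0, 0, 0],
  [0, 0, 0, 0],
  [0, 0, 0, 0],
  [0, 0, 0, 0],
], gripper=1, force=80)

```text
time: 6.48
tcp_pos: [0.5096, 0.3502, 0.0056]
tcp_rot: [-3.141, -0.0, 0.026]
force: [-1.4, 0.3, 4.7]
width: 0.0362
finger_force: 80.1
```

Emit:
play_rows([
  [0, 0, -0.005, 0],
  [0, 0, -0.01, 0],
  [0, 0, -0.02, 0],
  [0, 0, -0.03, 0],
  [0, 0, -0.04, 0],
  [0, 0, -0.04, 0],
  [0, 0, -0.04, 0],
  [0, 0, -0.04, 0],
])

```text
time: 7.15
tcp_pos: [0.5094, 0.3497, 0.0454]
tcp_rot: [3.141, -0.0, 0.026]
force: [-0.8, -0.3, -3.0]
width: 0.0358
finger_force: 80.2
```

Run:
```python
from h import *
np.set_printoptions(precision=4,suppress=True)
o=robot.get_obs(); print(o["time"],o["tcp_pos"],o["tcp_rot"],o["force"],o["wrist_torque"],o["width"])
c=robot.capture("wrist"); save(c,"w4")
```

```text
7.15 [0.5094 0.3497 0.0454] [ 3.1413 -0.0001  0.0257] [-0.8107 -0.3102 -3.0483] [-0.0357  0.0824 -0.0318] 0.03575289186735504
```

View pics/w4.png

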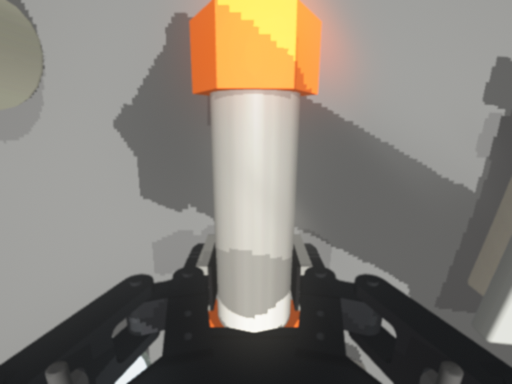

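The tube is held level by its bare part: the far cap is at rows 0–93 and the fingers are at about row 290. I'll measure the tube relative to the TCP.

Run:
```python
from h import *
np.set_printoptions(precision=4,suppress=True)
o=robot.get_obs(); c=robot.capture("wrist"); f=c["frame"].astype(int)
p=cloud(c,c["z_map"]>=0); P=np.full((384,512,3),np.nan); v,u=np.nonzero(c["z_map"]>0); P[v,u]=p if len(p)==len(v) else cloud(c,c["z_map"]>0)
T=P[110:230,225:285].reshape(-1,3); 
for a,b in((110,130),(160,180),(210,230)):
    s=P[a:b,205:305].reshape(-1,3); s=s[s[:,2]>.03]; print(s[:,0].mean(),s[:,2].max(),s[np.argsort(s[:,2])[-200:],1].mean())
# cap start edge: orange vs white at column 255
row=[r for r in range(40,150) if f[r,255,2]>120][0]; print("edge row",row,P[row-3,255],P[row+3,255])
go(.5768,.0736,.2,-8.05)
```

```text
0.5794808757637955 0.0824185549910142 0.3504673220736649
0.5602577118677915 0.08259304013930971 0.3498103281051951
0.5391644884191121 0.08251791630200493 0.3493147884257087
edge row 89 [nan nan nan] [0.5891 0.3503 0.0802]
t 7.2 delta [ 0.0604  0.2777 -0.155 ] twist 0.166 dist 0.324
```

Emit:
play_rows([
  [0, 0, -0.02, 0],
  [0, 0, -0.05, 0],
  [0.001, 0.01, -0.08, 0.01],
  [0.004, 0.03, -0.105, 0.03],
  [0.008, 0.055, -0.12, 0.05],
  [0.012, 0.085, -0.125, 0.07],
  [0.015, 0.11, -0.125, 0.09],
  [0.018, 0.135, -0.125, 0.1],
])

```text
time: 7.92
tcp_pos: [0.531, 0.2139, 0.1705]
tcp_rot: [3.141, -0.0, -0.075]
force: [1.1, -0.2, -3.8]
width: 0.036
finger_force: 80.6
```

Run:
```python
from h import *
go(.5520,.0771,.170,-8.05); o=robot.get_obs(); print(o["width"],o["tcp_rot"],o["tcp_pos"])
```

```text
t 7.9 delta [0.0312 0.1348 0.0006] twist 0.065 dist 0.138
0.03602349730296238 [ 3.14114319e+00 -4.18485178e-04 -7.52681624e-02] [0.53102252 0.21387345 0.17048833]
```

Emit:
play_rows([
  [0.004, 0.02, 0, 0.01],
  [0.009, 0.04, 0, 0.02],
  [0.014, 0.06, 0, 0.03],
  [0.019, 0.08, 0, 0.045],
  [0.024, 0.1, 0, 0.06],
  [0.028, 0.12, 0, 0.065],
  [0.031, 0.132, 0, 0.065],
  [0.031, 0.1345, 0, 0.065],
])

```text
time: 8.58
tcp_pos: [0.5521, 0.0757, 0.1697]
tcp_rot: [3.14, 0.001, -0.143]
force: [0.4, -0.6, -3.9]
width: 0.0361
finger_force: 80.6
```

Emit:
play_rows([
  [0, 0, 0, 0],
  [0, 0, 0.01, 0],
  [0, 0, 0.02, 0],
  [0, 0, 0.03, 0],
  [0, 0, 0.04, 0],
  [0, 0, 0.05, 0],
  [0, 0, 0.055, 0],
  [0, 0, 0.055, 0],
])

```text
time: 9.25
tcp_pos: [0.5508, 0.079, 0.1134]
tcp_rot: [3.141, 0.003, -0.139]
force: [-0.2, -0.1, -3.4]
width: 0.0361
finger_force: 80.6
```

Run:
```python
from h import *
np.set_printoptions(precision=4,suppress=True)
go(.5520,.0771,.080,-8.05); o=robot.get_obs(); print(o["width"],o["tcp_rot"],o["tcp_pos"],o["force"])
c=robot.capture("wrist"); save(c,"w5"); p=cloud(c,c["z_map"]>0)
yaw=np.radians(-8.05); R=np.array([[np.cos(yaw),np.sin(yaw)],[-np.sin(yaw),np.cos(yaw)]])
q=np.c_[(p[:,:2]-[.5768,.0736])@R.T,p[:,2]]; t=q[(abs(q[:,1])<.026)&(q[:,2]>.12)&(q[:,0]>0)&(q[:,0]<.12)]
for a in(.01,.03,.05,.07):
    s=t[abs(t[:,0]-a)<.01]; print(a,s[:,2].max(),s[:,1].min(),s[:,1].max())
print(t[:,0].max())
```

```text
t 9.2 delta [0.0016 0.0017 0.0334] twist 0.002 dist 0.033
0.03610043313592699 [ 3.1407  0.0033 -0.1388] [0.5508 0.079  0.1134] [-0.1816 -0.1002 -3.3579]
0.01 0.15104089838564388 -0.017884531807185487 0.019605181622356135
0.03 0.15092714754742692 -0.018068579865890895 0.01949809851471388
0.05 0.15489382893788622 -0.02595124658447566 0.025966340279349038
0.07 0.1550097482265001 -0.025972807374572252 0.02599823682660629
0.08286111236378817
```

View pics/w5.png

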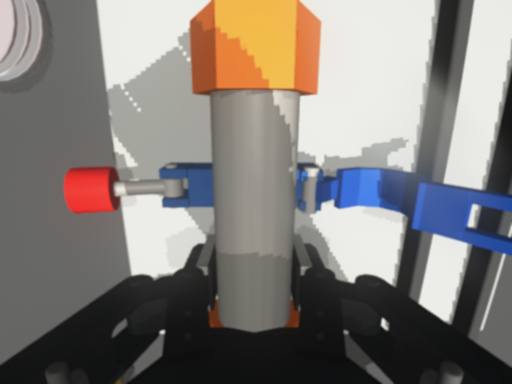

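The tube sits over the clamp with the bolt and nut at (90,190) and the hinged half on the right, and it's within 1 mm of alignment. Lowering it.

Emit:
play_rows([
  [0.0, 0.001, 0.005, 0],
  [0.0, 0.001, 0.01, 0],
  [0.0, 0.001, 0.015, 0],
  [0, 0.001, 0.02, 0],
  [0.0, 0.001, 0.025, 0],
  [0.0, 0.001, 0.029, 0],
  [0, 0.001, 0.033, 0],
  [0, 0.001, 0.033, 0],
])

```text
time: 9.97
tcp_pos: [0.5516, 0.0781, 0.0815]
tcp_rot: [3.142, 0.001, -0.139]
force: [0.5, -0.0, -4.9]
width: 0.0359
finger_force: 80.6
```

Emit:
play_rows([
  [0, 0, 0.001, 0],
  [0, 0, 0.002, 0],
  [0, 0, 0.002, 0],
  [0, 0, 0.002, 0],
  [0, 0, 0.002, 0],
  [0, 0, 0.002, 0],
  [0, 0, 0.002, 0],
  [0, 0, 0.002, 0],
])

```text
time: 10.63
tcp_pos: [0.552, 0.0784, 0.0806]
tcp_rot: [-3.141, -0.001, -0.139]
force: [0.0, 1.0, -0.7]
width: 0.0359
finger_force: 81.3
```

Emit:
play_rows([
  [0, 0, 0, 0],
  [0, 0, 0, 0],
  [0, 0, 0, 0],
  [0, 0, 0, 0],
  [0, 0, 0, 0],
  [0, 0, 0, 0],
  [0, 0, 0, 0],
  [0, 0, 0, 0],
], gripper=0.4)

```text
time: 11.3
tcp_pos: [0.5518, 0.078, 0.0803]
tcp_rot: [3.142, -0.0, -0.139]
force: [0.5, -0.5, 0.2]
width: 0.0512
finger_force: 0.0
```

Emit:
play_rows([
  [0, 0, -0.01, 0],
  [0, 0, -0.03, 0],
  [0, 0, -0.05, 0],
  [0, 0, -0.08, 0],
  [0, 0, -0.11, 0],
  [0, 0, -0.14, 0],
  [0, 0, -0.17, 0],
  [0, 0, -0.17, 0],
])

```text
time: 11.97
tcp_pos: [0.5551, 0.0793, 0.2577]
tcp_rot: [-3.138, -0.012, -0.139]
force: [1.0, 0.8, 1.1]
width: 0.0512
finger_force: 0.0
```

Run:
```python
from h import *
np.set_printoptions(precision=4,suppress=True)
o=robot.get_obs(); print(o["tcp_pos"],o["tcp_rot"],o["force"])
c=robot.capture("wrist"); save(c,"w6"); p=cloud(c,c["z_map"]>0)
yaw=np.radians(-8.05); R=np.array([[np.cos(yaw),np.sin(yaw)],[-np.sin(yaw),np.cos(yaw)]])
q=np.c_[(p[:,:2]-[.5768,.0736])@R.T,p[:,2]]
t=q[(abs(q[:,1])<.03)&(q[:,2]>.105)&(q[:,2]<.15)&(abs(q[:,0])<.12)]; print("x range",t[:,0].min(),t[:,0].max())
for a in(-.07,-.03,0,.03,.07):
    s=t[abs(t[:,0]-a)<.008]; print(a,s[:,2].max(),s[:,1].min(),s[:,1].max())
# half in the clamp plane (hinge-relative)
h=q[(abs(q[:,0])<.015)&(q[:,1]<-.04)&(q[:,2]>.078)&(q[:,2]<.2)]
for a in np.arange(-.17,-.04,.01):
    s=h[abs(h[:,1]-a)<.005]; 
    if len(s): print("half",round(a,3),np.percentile(s[:,2],[5,50,95]),s[:,0].min(),s[:,0].max(),len(s))
```

```text
[0.5551 0.0793 0.2577] [-3.1381 -0.0122 -0.1391] [1.0456 0.7812 1.0963]
x range -0.0802577041896578 0.0841681982275591
-0.07 0.12266869988088308 -0.021843928328191514 0.02357548363098119
-0.03 0.1186512202007437 -0.016568021731573436 0.018450316159792323
0 0.11850434062675874 -0.017020974273927642 0.01815361899260014
0.03 0.11831841859486031 -0.01646992735972195 0.017784236574876926
0.07 0.12354205549926867 -0.022758616207257106 0.023426401587885393
half -0.12 [0.1389 0.1455 0.148 ] -0.01343599420132875 0.011931211072026422 127
half -0.11 [0.1264 0.1384 0.1444] -0.013596044375005788 0.011957927550151877 256
half -0.1 [0.1183 0.1264 0.1328] -0.013748739401158613 0.01192020482219788 358
half -0.09 [0.0793 0.1131 0.1209] -0.013433110999608283 0.012785785230630061 517
half -0.08 [0.0787 0.0788 0.0788] -0.006129957163389055 -0.0026031104067501644 2
half -0.06 [0.0782 0.0793 0.081 ] -0.013411493685511242 0.01247185572729575 97
half -0.05 [0.0782 0.0809 0.0846] -0.013186867002424382 0.012382599342201801 86
```

View pics/w6.png

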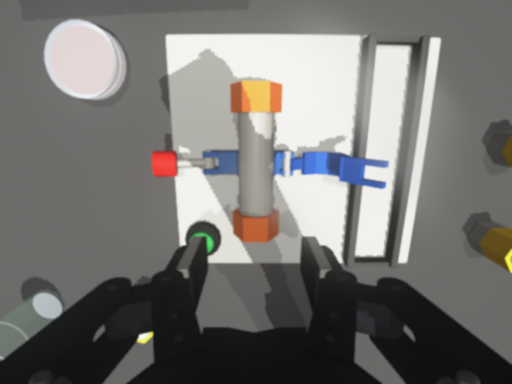

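The tube is seated (axis z ≈ 0.099, centred within 2 mm). The ear is at (365,172), the nut at (163,163) and the button at (204,240). Next I turn 90° to pinch the ear.

Run:
```python
from h import *
np.set_printoptions(precision=3,suppress=True)
print(robot.get_obs()["joints"]); go(.5598,-.0407,.2,81.95)
```

```text
[ 0.138  0.289 -0.439  1.77   0.137  1.105 -2.055]
t 12.0 delta [0.022 0.118 0.055] twist -1.569 dist 0.132
```

Emit:
play_rows([
  [0.003, 0.01, 0, -0.1],
  [0.006, 0.025, 0, -0.2],
  [0.01, 0.04, 0.01, -0.3],
  [0.013, 0.06, 0.02, -0.4],
  [0.016, 0.08, 0.03, -0.5],
  [0.02, 0.1, 0.04, -0.6],
  [0.022, 0.118, 0.05, -0.7],
  [0.022, 0.118, 0.055, -0.8],
], gripper=0)

```text
time: 12.68
tcp_pos: [0.5555, -0.0471, 0.1929]
tcp_rot: [-3.141, 0.005, 0.659]
force: [-1.1, -0.5, -0.1]
width: 0.0854
finger_force: 0.0
```

Emit:
play_rows([
  [0, 0, 0, -0.1],
  [0, 0, 0, -0.2],
  [0, 0, 0, -0.3],
  [0, 0, 0, -0.4],
  [0, 0, 0, -0.5],
  [0, 0, 0, -0.6],
  [0, 0, 0, -0.7],
  [0, 0, 0, -0.77],
])

```text
time: 13.35
tcp_pos: [0.5564, -0.0419, 0.1945]
tcp_rot: [-3.14, 0.0, 1.435]
force: [-0.6, 0.6, 1.0]
width: 0.0856
finger_force: 0.0
```

Run:
```python
from h import *
np.set_printoptions(precision=4,suppress=True)
go(.5598,-.0407,.110,81.95); o=robot.get_obs(); print(o["joints"])
c=robot.capture("wrist"); p=cloud(c,c["z_map"]>0)
yaw=np.radians(-8.05); R=np.array([[np.cos(yaw),np.sin(yaw)],[-np.sin(yaw),np.cos(yaw)]])
q=np.c_[(p[:,:2]-[.5768,.0736])@R.T,p[:,2]]
h=q[(abs(q[:,0])<.018)&(q[:,1]<-.04)&(q[:,2]>.085)&(q[:,2]<.17)]
for a in np.arange(-.14,-.04,.01):
    s=h[abs(h[:,1]-a)<.005]
    if len(s): print("half",round(a,3),np.percentile(s[:,2],[5,50,95]),s[:,0].min(),s[:,0].max(),len(s))
```

```text
t 13.3 delta [0.0017 0.0034 0.0845] twist 0.005 dist 0.085
[ 0.536   0.399  -0.6882  1.8259  0.2929  1.0224 -0.4042]
half -0.12 [0.1427 0.1461 0.1482] -0.013941160052385094 0.011923576704987145 166
half -0.11 [0.1264 0.1385 0.1447] -0.01408426988915747 0.01189904434921005 352
half -0.1 [0.1227 0.1277 0.1329] -0.013891522603749923 0.011909188680798929 514
half -0.09 [0.0861 0.117  0.1221] -0.014097478378515637 0.011498915325280959 434
half -0.05 [0.085  0.0852 0.0853] -0.004923728248068034 0.0028513485412914254 3
```

Approach the ear and pinch it.

Emit:
play_rows([
  [0.001, 0.003, 0.01, 0],
  [0.001, 0.003, 0.025, 0],
  [0.001, 0.003, 0.04, 0],
  [0.001, 0.003, 0.055, 0],
  [0.001, 0.003, 0.07, 0],
  [0.001, 0.003, 0.08, 0],
  [0.001, 0.003, 0.084, 0],
  [0.001, 0.003, 0.084, 0],
])

```text
time: 14.07
tcp_pos: [0.5595, -0.0412, 0.11]
tcp_rot: [-3.139, 0.0, 1.43]
force: [-0.3, 0.2, -0.3]
width: 0.0854
finger_force: 0.0
```

Emit:
play_rows([
  [0, 0, 0, 0],
  [0, 0, 0, 0],
  [0, 0, 0, 0],
  [0, 0, 0, 0],
  [0, 0, 0, 0],
  [0, 0, 0, 0],
  [0, 0, 0, 0],
  [0, 0, 0, 0],
], gripper=1, force=30)

```text
time: 14.73
tcp_pos: [0.5592, -0.0418, 0.1113]
tcp_rot: [-3.14, 0.001, 1.43]
force: [-5.0, -2.1, 4.3]
width: 0.025
finger_force: 31.8
```

Run:
```python
from h import *
np.set_printoptions(precision=4,suppress=True)
o=robot.get_obs(); print(o["tcp_pos"],o["width"],o["force"])
yaw=np.radians(-8.05); ey=np.array([-np.sin(yaw),np.cos(yaw)])
y=(o["tcp_pos"][:2]-[.5768,.0736])@ey+.036; z=o["tcp_pos"][2]+.018-.080; print(y,z,np.hypot(y,z),np.degrees(np.arctan2(z,y)))
r=.0936; a0=np.arctan2(.0488,-.0799)
for a in np.linspace(a0,np.radians(10.6),33)[1:]: print((r*np.array([np.cos(a)-np.cos(a0),-(np.sin(a)-np.sin(a0))])).round(4).tolist(),end=" ")
```

```text
[ 0.5592 -0.0418  0.1113] 0.025001317026260978 [-5.0185 -2.0739  4.3016]
-0.08070988461674172 0.04928677445366479 0.09456887231480655 148.58901063895874
[0.0039, -0.0059] [0.0082, -0.0114] [0.0129, -0.0166] [0.0181, -0.0215] [0.0235, -0.0259] [0.0293, -0.03] [0.0354, -0.0335] [0.0417, -0.0367] [0.0482, -0.0393] [0.0549, -0.0414] [0.0618, -0.043] [0.0687, -0.0441] [0.0758, -0.0447] [0.0828, -0.0448] [0.0898, -0.0443] [0.0968, -0.0433] [0.1037, -0.0417] [0.1104, -0.0397] [0.117, -0.0372] [0.1233, -0.0341] [0.1294, -0.0306] [0.1353, -0.0267] [0.1408, -0.0223] [0.146, -0.0175] [0.1508, -0.0124] [0.1551, -0.0069] [0.1591, -0.001] [0.1626, 0.0051] [0.1657, 0.0114] [0.1683, 0.018] [0.1703, 0.0247] [0.1719, 0.0316]
```

Emit:
play_rows([
  [0.004, 0, -0.006, 0],
  [0.008, 0, -0.011, 0],
  [0.013, 0, -0.017, 0],
  [0.018, 0, -0.0215, 0],
  [0.0235, 0, -0.026, 0],
  [0.029, 0, -0.03, 0],
  [0.035, 0, -0.0335, 0],
  [0.042, 0, -0.037, 0],
])

```text
time: 15.4
tcp_pos: [0.5653, 0.0004, 0.1482]
tcp_rot: [-3.14, 0.001, 1.431]
force: [-4.9, -1.2, -7.4]
width: 0.0252
finger_force: 29.9
```

Emit:
play_rows([
  [0.0065, 0, -0.0025, 0],
  [0.013, 0, -0.0045, 0],
  [0.02, 0, -0.006, 0],
  [0.027, 0, -0.0075, 0],
  [0.034, 0, -0.008, 0],
  [0.041, 0, -0.008, 0],
  [0.048, 0, -0.0075, 0],
  [0.055, 0, -0.0065, 0],
])

```text
time: 16.07
tcp_pos: [0.573, 0.0546, 0.1557]
tcp_rot: [-3.14, 0.003, 1.431]
force: [-7.7, -3.8, 0.1]
width: 0.0255
finger_force: 30.3
```

Run:
```python
from h import *
np.set_printoptions(precision=4,suppress=True)
o=robot.get_obs(); print(o["tcp_pos"],o["width"],o["force"],o["wrist_torque"])
yaw=np.radians(-8.05); ey=np.array([-np.sin(yaw),np.cos(yaw)])
y=(o["tcp_pos"][:2]-[.5768,.0736])@ey+.036; z=o["tcp_pos"][2]+.018-.080; print(y,z,np.hypot(y,z),np.degrees(np.arctan2(z,y)))
c=robot.capture("wrist"); save(c,"w7")
```

```text
[0.573  0.0546 0.1557] 0.025540962660853657 [-7.6551 -3.8344  0.1081] [-1.1126  1.5401  0.0252]
0.016639216797169253 0.09366896573394583 0.09513537027462665 79.9271364245048
```

View pics/w7.png

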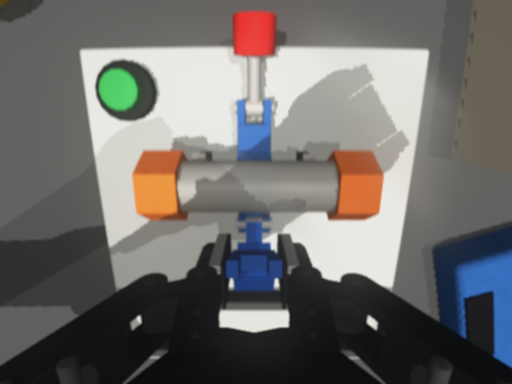

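The half is gripped and coming up near vertical, with the tube at rows 160–215 and the bolt at the top. I'm continuing the arc.

Emit:
play_rows([
  [0.007, -0.001, 0.0015, 0],
  [0.0135, -0.001, 0.0035, 0],
  [0.02, -0.001, 0.006, 0],
  [0.0265, -0.001, 0.009, 0],
  [0.0325, -0.001, 0.0125, 0],
  [0.0385, -0.001, 0.0165, 0],
  [0.044, -0.001, 0.021, 0],
  [0.049, -0.001, 0.026, 0],
])

```text
time: 16.78
tcp_pos: [0.5804, 0.1059, 0.1309]
tcp_rot: [3.14, -0.002, 1.431]
force: [-6.3, 0.0, 4.1]
width: 0.0254
finger_force: 30.0
```

Emit:
play_rows([
  [0.005, 0, 0.005, 0],
  [0.009, 0, 0.0105, 0],
  [0.013, 0, 0.0165, 0],
  [0.0165, 0, 0.0225, 0],
  [0.0195, 0, 0.029, 0],
  [0.022, 0, 0.0355, 0],
  [0.024, 0, 0.042, 0],
  [0.0255, 0, 0.048, 0],
])

```text
time: 17.45
tcp_pos: [0.5844, 0.1338, 0.0833]
tcp_rot: [3.138, -0.006, 1.433]
force: [-5.1, 3.3, 4.0]
width: 0.0255
finger_force: 30.3
```

Run:
```python
from h import *
np.set_printoptions(precision=4,suppress=True)
o=robot.get_obs(); print(o["tcp_pos"],o["width"],o["force"],o["wrist_torque"])
yaw=np.radians(-8.05); ey=np.array([-np.sin(yaw),np.cos(yaw)])
y=(o["tcp_pos"][:2]-[.5768,.0736])@ey+.036; z=o["tcp_pos"][2]+.018-.080; print(y,z,np.hypot(y,z),np.degrees(np.arctan2(z,y)))
```

```text
[0.5844 0.1338 0.0833] 0.025456270554349517 [-5.0867  3.3402  3.9915] [ 0.3339  1.0398 -0.0522]
0.09665354140095259 0.02127598543968691 0.09896754327442621 12.41432015461
```

Emit:
play_rows([
  [0, 0, 0.002, 0],
  [0, 0, 0.004, 0],
  [0, 0, 0.006, 0],
  [0, 0, 0.006, 0],
  [0, 0, 0.006, 0],
  [0, 0, 0.006, 0],
  [0, 0, 0.006, 0],
  [0, 0, 0.006, 0],
])

```text
time: 18.12
tcp_pos: [0.5845, 0.1347, 0.0786]
tcp_rot: [3.138, -0.008, 1.433]
force: [-6.1, 4.3, 9.1]
width: 0.0256
finger_force: 31.1
```

Emit:
play_rows([
  [0, 0, -0.006, 0],
  [0, 0, -0.006, 0],
  [0, 0, -0.006, 0],
  [0, 0, -0.02, 0],
  [0, 0, -0.05, 0],
  [0, 0, -0.08, 0],
  [0, 0, -0.11, 0],
  [0, 0, -0.13, 0],
], gripper=0)

```text
time: 18.78
tcp_pos: [0.5847, 0.1294, 0.209]
tcp_rot: [3.137, -0.002, 1.43]
force: [0.4, -0.0, -0.0]
width: 0.0854
finger_force: 0.0
```

Run:
```python
from h import *
np.set_printoptions(precision=4,suppress=True)
o=robot.get_obs(); print(o["tcp_pos"],o["tcp_rot"],o["force"])
c=robot.capture("wrist"); save(c,"w8"); p=cloud(c,c["z_map"]>0)
yaw=np.radians(-8.05); R=np.array([[np.cos(yaw),np.sin(yaw)],[-np.sin(yaw),np.cos(yaw)]])
q=np.c_[(p[:,:2]-[.5768,.0736])@R.T,p[:,2]]
h=q[(abs(q[:,0])<.016)&(q[:,2]>.06)&(q[:,2]<.15)]
for a in np.arange(-.05,.14,.01):
    s=h[abs(h[:,1]-a)<.005]
    if len(s): print(round(a,3),np.percentile(s[:,2],[5,50,95]),s[:,0].min(),s[:,0].max(),len(s))
```

```text
[0.5847 0.1294 0.209 ] [ 3.1369 -0.0023  1.4305] [ 0.4307 -0.0194 -0.0403]
-0.04 [0.0838 0.1005 0.1016] -0.01377118801983467 0.01127636070298006 40
-0.03 [0.0999 0.101  0.102 ] -0.0068364025595698714 0.005443272394427476 49
-0.02 [0.1145 0.1171 0.1194] -0.01399543241743984 0.011861384882497533 94
-0.01 [0.1139 0.1238 0.1255] -0.015940753270090566 0.01567738184800786 219
0.0 [0.1163 0.1247 0.1257] -0.01568120736867014 0.015346454204645334 329
0.01 [0.1131 0.1234 0.1255] -0.015632294822427038 0.015322328854780643 415
0.02 [0.1039 0.1161 0.1207] -0.015987649467407997 0.015956941897153194 483
0.03 [0.1049 0.106  0.1095] -0.013871275480347861 0.011631640840544782 325
0.04 [0.0669 0.1054 0.1069] -0.013685605429455855 0.011540780403832931 410
0.05 [0.0728 0.1053 0.1068] -0.013564864335964046 0.013752517791446033 256
0.06 [0.0648 0.0772 0.1066] -0.015971206757903388 0.01375476999265517 312
0.07 [0.0746 0.0787 0.1067] -0.013420611824648992 0.012076819936949748 188
0.08 [0.0759 0.079  0.0803] -0.005604452152601455 0.003383726835651076 95
0.09 [0.0796 0.0894 0.0927] -0.014950742803270184 0.012781549303935078 157
0.1 [0.0828 0.0919 0.0948] -0.015966831456512558 0.01394756864714961 337
0.11 [0.0846 0.0939 0.0967] -0.015773049818302576 0.013636564163141669 348
0.12 [0.0729 0.0868 0.0955] -0.015489800794762781 0.01341451330454277 219
```

View pics/w8.png

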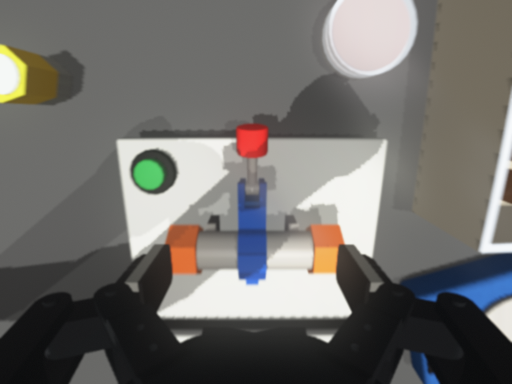

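The half is shut flat over the tube (ear top z ≈ 0.106), with the nut at (252,140) and the button at (150,172). Next the bolt.

Run:
```python
from h import *
go(.5907,.1777,.12,81.95); go(.5907,.1777,.062,81.95)
r=.05; a0=np.arctan2(.010,.049)
for a in np.linspace(a0,np.radians(93),17)[1:]: print((r*np.array([np.cos(a)-np.cos(a0),-(np.sin(a)-np.sin(a0))])).round(4).tolist(),end=" ")
```

```text
t 18.8 delta [ 0.0472 -0.0036  0.0926] twist -0.0 dist 0.104
t 18.8 delta [ 0.047  -0.0042  0.1506] twist -0.0 dist 0.158
[-0.0011, -0.0043] [-0.0025, -0.0085] [-0.0044, -0.0126] [-0.0065, -0.0164] [-0.0091, -0.0201] [-0.0119, -0.0235] [-0.015, -0.0267] [-0.0184, -0.0295] [-0.022, -0.0321] [-0.0259, -0.0343] [-0.0299, -0.0362] [-0.0341, -0.0377] [-0.0384, -0.0389] [-0.0427, -0.0396] [-0.0472, -0.04] [-0.0516, -0.0399]
```

Emit:
play_rows([
  [0.01, -0.001, 0, 0],
  [0.025, -0.002, 0.01, 0],
  [0.04, -0.003, 0.03, 0],
  [0.047, -0.003, 0.06, 0],
  [0.047, -0.003, 0.09, 0],
  [0.047, -0.003, 0.12, 0],
  [0.047, -0.003, 0.145, 0],
  [0.047, -0.003, 0.15, 0],
])

```text
time: 19.5
tcp_pos: [0.5833, 0.1747, 0.0496]
tcp_rot: [-3.133, 0.004, 1.432]
force: [0.1, -0.4, 0.3]
width: 0.0851
finger_force: 0.0
```

Emit:
play_rows([
  [0, 0, 0, 0],
  [0, 0, 0, 0],
  [0, 0, 0, 0],
  [0, 0, 0, 0],
  [0, 0, 0, 0],
  [0, 0, 0, 0],
  [0, 0, 0, 0],
  [0, 0, 0, 0],
], gripper=1, force=30)

```text
time: 20.17
tcp_pos: [0.5902, 0.1759, 0.057]
tcp_rot: [3.135, -0.003, 1.43]
force: [4.7, -0.4, 2.0]
width: 0.0293
finger_force: 30.6
```

Emit:
play_rows([
  [-0.001, 0, -0.0045, 0],
  [-0.0025, 0, -0.0085, 0],
  [-0.0045, 0, -0.0125, 0],
  [-0.0065, 0, -0.0165, 0],
  [-0.009, 0, -0.02, 0],
  [-0.012, 0, -0.0235, 0],
  [-0.015, 0, -0.0265, 0],
  [-0.0185, 0, -0.0295, 0],
])

```text
time: 20.83
tcp_pos: [0.5876, 0.1582, 0.0856]
tcp_rot: [3.135, -0.005, 1.43]
force: [7.5, 1.9, -7.1]
width: 0.0291
finger_force: 30.1
```

Run:
```python
from h import *
np.set_printoptions(precision=4,suppress=True)
o=robot.get_obs(); print(o["tcp_pos"],o["width"],o["force"],o["wrist_torque"])
yaw=np.radians(-8.05); ey=np.array([-np.sin(yaw),np.cos(yaw)])
y=(o["tcp_pos"][:2]-[.5768,.0736])@ey-.056; z=o["tcp_pos"][2]+.018-.070; print(y,z,np.hypot(y,z),np.degrees(np.arctan2(z,y)))
```

```text
[0.5876 0.1582 0.0856] 0.029128332541093715 [ 7.4732  1.8512 -7.1305] [ 0.6921 -1.68   -0.0101]
0.029236245215624297 0.033555373605964986 0.044505293304774506 48.934898442971274
```

Emit:
play_rows([
  [-0.0035, 0.001, -0.0025, 0],
  [-0.0075, 0.001, -0.005, 0],
  [-0.0115, 0.001, -0.0065, 0],
  [-0.0155, 0.001, -0.008, 0],
  [-0.02, 0.001, -0.0095, 0],
  [-0.0245, 0.001, -0.01, 0],
  [-0.029, 0.001, -0.0105, 0],
  [-0.032, 0.001, -0.0105, 0],
])

```text
time: 21.5
tcp_pos: [0.5835, 0.1287, 0.0969]
tcp_rot: [3.135, -0.008, 1.431]
force: [4.5, 5.8, 0.1]
width: 0.0285
finger_force: 29.7
```

Run:
```python
from h import *
np.set_printoptions(precision=4,suppress=True)
o=robot.get_obs(); print(o["tcp_pos"],o["width"],o["force"],o["wrist_torque"])
yaw=np.radians(-8.05); ey=np.array([-np.sin(yaw),np.cos(yaw)])
y=(o["tcp_pos"][:2]-[.5768,.0736])@ey-.056; z=o["tcp_pos"][2]+.0225-.070; print(y,z,np.hypot(y,z),np.degrees(np.arctan2(z,y)))
```

```text
[0.5835 0.1287 0.0969] 0.02847575604911019 [4.4833 5.7991 0.0979] [ 1.6175 -0.9215 -0.2206]
-0.0005074380197210154 0.04944764698700743 0.04945025061509359 90.5879559113953
```

Push a little further to the stop, release, rise and look.

Emit:
play_rows([
  [-0.002, 0, 0, 0],
  [-0.004, 0, 0, 0],
  [-0.006, 0, 0, 0],
  [-0.006, 0, 0, 0],
  [-0.006, 0, 0, 0],
  [-0.006, 0, 0, 0],
  [-0.006, 0, 0, 0],
  [-0.006, 0, 0, 0],
])

```text
time: 22.17
tcp_pos: [0.5826, 0.1222, 0.097]
tcp_rot: [3.135, -0.006, 1.432]
force: [4.9, 2.5, 0.8]
width: 0.0277
finger_force: 28.9
```

Emit:
play_rows([
  [0.003, 0, 0, 0],
  [0.006, 0, 0, 0],
  [0.006, 0, 0, 0],
  [0.006, 0, -0.01, 0],
  [0.006, 0, -0.04, 0],
  [0.006, 0, -0.08, 0],
  [0.006, 0, -0.11, 0],
  [0.006, 0, -0.14, 0],
], gripper=0)

```text
time: 22.83
tcp_pos: [0.5805, 0.1255, 0.2374]
tcp_rot: [3.141, -0.0, 1.431]
force: [0.3, -0.8, -0.5]
width: 0.0854
finger_force: 0.0
```

Run:
```python
from h import *
np.set_printoptions(precision=4,suppress=True)
o=robot.get_obs(); print(o["tcp_pos"],o["tcp_rot"],o["joints"])
c=robot.capture("wrist"); p=cloud(c,c["z_map"]>0); t=robot.capture("top")
yaw=np.radians(-8.05); R=np.array([[np.cos(yaw),np.sin(yaw)],[-np.sin(yaw),np.cos(yaw)]])
q=np.c_[(p[:,:2]-[.5768,.0736])@R.T,p[:,2]]
h=q[(abs(q[:,0])<.016)&(q[:,2]>.06)&(q[:,2]<.17)]
for a in np.arange(.03,.1,.005):
    s=h[abs(h[:,1]-a)<.0025]
    if len(s): print(round(a,3),np.percentile(s[:,2],[5,50,95]),len(s))
n=q[(abs(q[:,0])<.025)&(q[:,2]>.125)&(q[:,2]<.17)&(q[:,1]>.02)]; print("nut",n.min(0),n.max(0),n.mean(0))
for x in pots(t,.3): print(*x)
go(.3676,.274,.25,7.5)
```

```text
[0.5805 0.1255 0.2374] [ 3.141 -0.     1.431] [ 0.2525  0.4214 -0.7183  1.6962  0.3015  1.1372 -0.6903]
0.03 [0.1047 0.1058 0.1069] 108
0.035 [0.1049 0.1059 0.107 ] 117
0.04 [0.1045 0.1058 0.1066] 124
0.045 [0.105  0.1058 0.1073] 39
0.05 [0.1056 0.1334 0.1341] 25
0.055 [0.1319 0.1335 0.1346] 115
0.06 [0.1318 0.1328 0.134 ] 173
0.065 [0.1309 0.1323 0.1334] 167
0.07 [0.13   0.1315 0.1328] 184
0.075 [0.1142 0.1309 0.132 ] 141
0.08 [0.127  0.1303 0.1319] 35
nut [-0.0157  0.0509  0.1262] [0.0135 0.0793 0.1353] [-0.001   0.0654  0.1321]
0.84 [ 0.4591 -0.4114] 0.08019391002047711 1.5000000000000002 [0.0437 0.0429 0.0431] [372.4, 218.9, 392.4, 237.6]
0.76 [ 0.4044 -0.2626] 0.08120960388799532 15.5 [0.0439 0.044  0.0437] [322.3, 234.8, 344.3, 253.2]
0.76 [0.366  0.2737] 0.08024998246769088 14.999999999999998 [0.0438 0.0415 0.0427] [145.0, 250.4, 167.1, 264.1]
0.68 [ 0.541  -0.2839] 0.08085251570057277 -28.0 [0.0437 0.0432 0.043 ] [332.2, 187.8, 348.5, 208.8]
0.57 [ 0.5377 -0.0141] 0.07387140559600484 10.0 [0.3268 0.2975 0.2224] [182.2, 142.1, 299.5, 243.1]
t 23.0 delta [ 0.1165 -0.2328 -0.0129] twist 1.3 dist 0.261
```

The nut top is still tilted about 0.13 rad, so I'll push it upright from outside with shut fingers.

Emit:
play_rows([
  [0.01, 0.0025, 0, 0],
  [0.025, 0.0025, 0, 0],
  [0.04, 0.0025, 0, 0],
  [0.052, 0.0025, 0, 0],
  [0.052, 0.0025, 0.02, 0],
  [0.052, 0.0025, 0.05, 0],
  [0.052, 0.0025, 0.08, 0],
  [0.052, 0.0025, 0.1, 0],
], gripper=1)

```text
time: 23.65
tcp_pos: [0.5886, 0.1764, 0.1308]
tcp_rot: [-3.137, 0.003, 1.432]
force: [0.8, -0.9, -0.4]
width: -0.0001
finger_force: 0.0
```

Emit:
play_rows([
  [0, 0, 0.01, 0],
  [0, 0, 0.02, 0],
  [0, 0, 0.025, 0],
  [0, 0, 0.025, 0],
  [-0.005, 0, 0.025, 0],
  [-0.01, 0, 0.025, 0],
  [-0.015, 0, 0.025, 0],
  [-0.018, 0, 0.025, 0],
])

```text
time: 24.32
tcp_pos: [0.5887, 0.1585, 0.111]
tcp_rot: [3.139, -0.001, 1.43]
force: [-0.3, 2.1, 1.4]
width: -0.0001
finger_force: 0.9
```

Emit:
play_rows([
  [-0.003, 0, 0, 0],
  [-0.006, 0, 0, 0],
  [-0.009, 0, 0, 0],
  [-0.011, 0, 0, 0],
  [-0.013, 0, 0, 0],
  [-0.013, 0, 0, 0],
  [-0.013, 0, 0, 0],
  [-0.013, 0, 0, 0],
])

```text
time: 24.98
tcp_pos: [0.5881, 0.1558, 0.1112]
tcp_rot: [3.136, -0.017, 1.436]
force: [6.0, 17.1, -8.1]
width: 0.0001
finger_force: 9.1
```

```bash
cat >> h.py <<'E'
def loc(p):
    y=np.radians(-8.05); R=np.array([[np.cos(y),np.sin(y)],[-np.sin(y),np.cos(y)]]); p=np.atleast_2d(p)
    return np.c_[(p[:,:2]-[.5768,.0736])@R.T,p[:,2]]
E
python3 - <<'E'
from h import *
o=robot.get_obs(); print(loc(o["tcp_pos"]),o["force"],o["width"])
E
```

```text
[[-0.00033502  0.08296777  0.11123377]] [ 5.95179609 17.09705586 -8.08889522] 7.560327907728472e-05
```

Emit:
play_rows([
  [0.01, 0, 0, 0],
  [0.02, 0, 0, 0],
  [0.025, 0, -0.02, 0],
  [0.025, 0, -0.05, 0],
  [0.025, 0, -0.08, 0],
  [0.01, 0, -0.11, 0],
  [-0.01, 0, -0.13, 0],
  [-0.025, 0, -0.14, 0],
])

```text
time: 25.65
tcp_pos: [0.5836, 0.12, 0.253]
tcp_rot: [3.137, 0.001, 1.43]
force: [-0.2, -0.1, -0.0]
width: -0.0003
finger_force: 0.0
```

Run:
```python
from h import *
np.set_printoptions(precision=4,suppress=True)
c=robot.capture("wrist"); save(c,"w9"); q=loc(cloud(c,c["z_map"]>0))
n=q[(abs(q[:,0])<.025)&(q[:,2]>.125)&(q[:,2]<.15)&(q[:,1]>.02)]; print("nut",n.min(0),n.max(0),n.mean(0))
A=np.c_[n[:,:2],np.ones(len(n))]; print(np.linalg.lstsq(A,n[:,2],rcond=None)[0])
e=q[(abs(q[:,0])<.012)&(q[:,2]>.095)&(q[:,2]<.115)&(q[:,1]>.028)&(q[:,1]<.042)]; A=np.c_[e[:,:2],np.ones(len(e))]; print(np.linalg.lstsq(A,e[:,2],rcond=None)[0])
o=robot.get_obs(); print(o["tcp_pos"])
go(.3676,.274,.25,7.5)
```

```text
nut [-0.0159  0.0431  0.125 ] [0.0131 0.0716 0.1354] [-0.001   0.0578  0.1326]
[ 0.0023 -0.0319  0.1344]
[-0.0037 -0.0063  0.106 ]
[0.5843 0.1161 0.2536]
t 25.7 delta [ 0.1247 -0.2374  0.0019] twist 1.294 dist 0.268
```

View pics/w9.png

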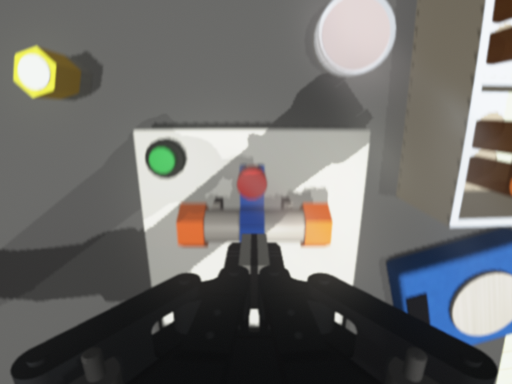

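Run:
```python
from h import *
np.set_printoptions(precision=4,suppress=True)
c=robot.capture("wrist"); q=loc(cloud(c,c["z_map"]>0))
for zt in(.125,.130):
    n=q[(abs(q[:,0]+.001)<.009)&(q[:,2]>zt)&(q[:,2]<.15)&(abs(q[:,1]-.0565)<.010)]
    A=np.c_[n[:,:2],np.ones(len(n))]; print(np.linalg.lstsq(A,n[:,2],rcond=None)[0],len(n),n[:,2].mean())
```

```text
[-0.007  -0.0057  0.1332] 376 0.1328740930656836
[-0.007  -0.0057  0.1332] 376 0.1328740930656836
```

The picture shows the nut upright at (252,182) in the ear and pot 4 at (35,72). Moving to pot 4.

Emit:
play_rows([
  [0.005, -0.02, 0, 0],
  [0.01, -0.05, 0, 0],
  [0.015, -0.08, 0, 0],
  [0.02, -0.11, 0, 0],
  [0.03, -0.14, 0, 0],
  [0.04, -0.17, 0, 0],
  [0.046, -0.19, 0, 0],
  [0.046, -0.202, 0, 0],
], gripper=0)

```text
time: 26.42
tcp_pos: [0.3859, 0.1966, 0.2491]
tcp_rot: [-3.14, 0.001, 1.435]
force: [-0.3, -0.3, -0.5]
width: 0.0855
finger_force: 0.0
```

```bash
cat >> h.py <<'E'
def hex6(t):
    """centre and yaw (deg, mod 60, flats facing +-y) of a hexagon's top-face points"""
    k=2e4; o=t[:,:2].min(0)-.005; g=np.int32((t[:,:2]-o)*k); m=np.zeros((1600,1600),np.uint8)
    cv2.fillConvexPoly(m,cv2.convexHull(g.reshape(-1,1,2)),1); y,x=np.nonzero(m)
    x,y=x/k+o[0],y/k+o[1]; c=np.array([x.mean(),y.mean()])
    a=np.degrees(np.angle((((x-c[0])+1j*(y-c[1]))**6).sum()))/6  # corner direction
    return c,(a+30)%60-30,np.sqrt(len(x))/k   # corners of a yaw-0 pot lie at 0,60..
def pots6(c,pmin=.3):
    out=[]
    for r in robot.masks_of(c,"pot1"):
        if r["p"]<pmin: continue
        p=cloud(c,r["pixels"]); zt=np.median(p[p[:,2]>np.percentile(p[:,2],97)-.006,2]); 
        t=p[np.abs(p[:,2]-zt)<.005]; h=hex6(t); out.append((r["p"],h[0],round(h[1],1),round(h[2],4),zt,r["box"]))
    return out
E
python3 - <<'E'
from h import *
np.set_printoptions(precision=4,suppress=True)
for i in range(2):
    c=robot.capture("wrist")
    for x in pots6(c): print(*x)
o=robot.get_obs(); print(o["tcp_pos"],o["joints"],o["force"])
E
```

```text
0.55 [0.3661 0.2735] 6.7 0.0421 0.07571387679231928 [204.4, 91.0, 251.8, 137.9]
0.82 [0.3665 0.2736] 7.0 0.042 0.07572169158131856 [202.7, 86.9, 250.4, 137.3]
[0.39   0.1942 0.2497] [ 0.2427  0.1248 -0.8545  2.0075  0.1087  1.0543 -0.803 ] [ 0.3611  0.5475 -0.4083]
```

Emit:
play_rows([
  [0.01, -0.004, 0, -0.11],
  [0.02, -0.009, 0, -0.22],
  [0.03, -0.014, 0, -0.33],
  [0.04, -0.018, 0.01, -0.44],
  [0.05, -0.022, 0.03, -0.55],
  [0.06, -0.027, 0.05, -0.66],
  [0.07, -0.031, 0.08, -0.78],
  [0.0755, -0.034, 0.1, -0.9],
])

```text
time: 27.28
tcp_pos: [0.367, 0.2745, 0.1475]
tcp_rot: [-3.141, -0.002, 2.334]
force: [0.2, -0.3, -0.0]
width: 0.0852
finger_force: 0.0
```

Emit:
play_rows([
  [0, 0, 0, -0.12],
  [0, 0, 0, -0.24],
  [0, 0, 0, -0.36],
  [0, 0, 0, -0.48],
  [0, 0, 0, -0.6],
  [0, 0, 0, -0.72],
  [0, 0, 0, -0.84],
  [0, 0, 0, -0.93],
])

```text
time: 27.95
tcp_pos: [0.3678, 0.2738, 0.1491]
tcp_rot: [3.141, -0.001, -3.021]
force: [0.5, -0.8, 0.6]
width: 0.0853
finger_force: 0.0
```

Run:
```python
from h import *
np.set_printoptions(precision=4,suppress=True)
go(.3667,.2737,.032,7); o=robot.get_obs(); print(o["tcp_pos"],o["tcp_rot"],o["joints"])
c=robot.capture("wrist")
for x in pots6(c): print(*x)
```

```text
t 27.9 delta [ 0.001  -0.0001  0.1171] twist -0.001 dist 0.117
[0.3678 0.2738 0.1491] [ 3.1406 -0.0011 -3.0206] [ 0.2264  0.479  -1.1981  2.072   0.5499  0.9594  0.424 ]
0.72 [0.5765 0.1228] -10.5 0.0219 0.07502637047324812 [0.0, 212.7, 162.5, 384.0]
0.69 [0.366  0.2732] 7.6 0.0427 0.075673286150826 [227.5, 161.7, 285.2, 237.5]
```

Emit:
play_rows([
  [0.001, 0, 0.02, 0],
  [0.001, 0, 0.04, 0],
  [0.001, 0, 0.06, 0],
  [0.001, 0, 0.08, 0],
  [0.001, 0, 0.1, 0],
  [0.001, 0, 0.112, 0],
  [0.001, 0, 0.117, 0],
  [0.001, 0, 0.117, 0],
])

```text
time: 28.72
tcp_pos: [0.3652, 0.2737, 0.0316]
tcp_rot: [-3.141, -0.002, -3.025]
force: [-0.3, -0.2, 0.2]
width: 0.0855
finger_force: 0.0
```

Emit:
play_rows([
  [0, 0, 0, 0],
  [0, 0, 0, 0],
  [0, 0, 0, 0],
  [0, 0, 0, 0],
  [0, 0, 0, 0],
  [0, 0, 0, 0],
  [0, 0, 0, 0],
  [0, 0, 0, 0],
], gripper=1, force=60)

```text
time: 29.38
tcp_pos: [0.3657, 0.2746, 0.0337]
tcp_rot: [3.142, 0.002, -3.023]
force: [-0.9, -1.1, 6.6]
width: 0.0456
finger_force: 61.3
```

Emit:
play_rows([
  [0, 0, -0.01, 0],
  [0, 0, -0.03, 0],
  [0, 0, -0.05, 0],
  [0, 0, -0.07, 0],
  [0, 0, -0.09, 0],
  [0, 0, -0.11, 0],
  [0, 0, -0.12, 0],
  [0, 0, -0.12, 0],
])

```text
time: 30.05
tcp_pos: [0.3658, 0.2751, 0.1548]
tcp_rot: [3.14, 0.004, -3.023]
force: [0.7, -0.2, -2.5]
width: 0.0455
finger_force: 61.7
```

Run:
```python
from h import *
np.set_printoptions(precision=4,suppress=True)
o=robot.get_obs(); print(o["tcp_pos"],o["tcp_rot"],o["joints"],o["width"],o["force"])
J=np.array([.5551,-.0799]); ex=np.array([.9901,-.14])
for k in(-93,-31,31,93): print(k,J+ex*k/1000)
go(.45,.12,.17,-8.05)
```

```text
[0.3658 0.2751 0.1548] [ 3.1401  0.0039 -3.0229] [ 0.2305  0.4653 -1.2051  2.0709  0.5384  0.9622  0.4266] 0.04554479412133514 [ 0.6712 -0.1779 -2.4968]
-93 [ 0.463  -0.0669]
-31 [ 0.5244 -0.0756]
31 [ 0.5858 -0.0842]
93 [ 0.6472 -0.0929]
t 30.1 delta [-0.0653 -0.164  -0.0152] twist 0.259 dist 0.177
```

Emit:
play_rows([
  [-0.01, -0.015, -0.01, 0.02],
  [-0.02, -0.035, -0.02, 0.05],
  [-0.03, -0.055, -0.03, 0.09],
  [-0.04, -0.08, -0.03, 0.13],
  [-0.055, -0.105, -0.03, 0.17],
  [-0.068, -0.13, -0.03, 0.21],
  [-0.08, -0.152, -0.03, 0.25],
  [-0.085, -0.166, -0.03, 0.259],
])

```text
time: 30.72
tcp_pos: [0.4702, 0.1163, 0.1815]
tcp_rot: [-3.14, -0.001, 2.997]
force: [0.8, 0.2, -2.6]
width: 0.0456
finger_force: 62.0
```

Run:
```python
from h import *
np.set_printoptions(precision=4,suppress=True)
o=robot.get_obs(); print(o["tcp_pos"],o["tcp_rot"],o["joints"],o["width"],o["force"])
go(.463,-.0669,.15,-8.05)
```

```text
[0.4702 0.1163 0.1815] [-3.1402 -0.0013  2.9968] [ 0.5939  0.4518 -1.165   1.9849  0.4885  1.0261  0.6251] 0.04562417552595824 [ 0.7504  0.1695 -2.6448]
t 30.7 delta [-0.0193 -0.1823  0.0317] twist -0.004 dist 0.186
```

Emit:
play_rows([
  [-0.002, -0.02, 0, 0],
  [-0.004, -0.045, 0, 0],
  [-0.007, -0.07, 0, 0],
  [-0.01, -0.1, 0.01, 0],
  [-0.013, -0.13, 0.02, -0.002],
  [-0.016, -0.155, 0.03, -0.004],
  [-0.019, -0.175, 0.032, -0.004],
  [-0.0193, -0.182, 0.032, -0.004],
])

```text
time: 31.38
tcp_pos: [0.4613, -0.0664, 0.1489]
tcp_rot: [-3.141, -0.004, 3.002]
force: [0.2, 0.0, -1.3]
width: 0.0455
finger_force: 62.0
```

Emit:
play_rows([
  [0, 0, 0.005, 0],
  [0, 0, 0.01, 0],
  [0, 0, 0.015, 0],
  [0, 0, 0.02, 0],
  [0, 0, 0.025, 0],
  [0, 0, 0.03, 0],
  [0, 0, 0.032, 0],
  [0, 0, 0.032, 0],
])

```text
time: 32.05
tcp_pos: [0.4625, -0.063, 0.1183]
tcp_rot: [3.142, -0.001, 3.007]
force: [0.4, 0.1, -1.4]
width: 0.0453
finger_force: 62.0
```

```bash
cat >> h.py <<'E'
def jawcheck(c):
    """jaw inner edges (saddle-frame y, z~.072) and tall pots between the jaws, in the saddle frame"""
    q=loc(cloud(c,c["z_map"]>0)); k=q[(abs(q[:,2]-.072)<.004)&(q[:,1]<-.11)&(q[:,1]>-.2)&(abs(q[:,0])<.135)]
    a=k[k[:,1]<-.155][:,1]; b=k[k[:,1]>-.155][:,1]
    for s in(a,b):
        if len(s)>20: print("jaw",np.percentile(s,[2,98]).round(4),len(s))
    t=q[(q[:,2]>.11)&(q[:,2]<.18)&(abs(q[:,1]+.155)<.03)]
    return q,t
E
python3 - <<'E'
from h import *
np.set_printoptions(precision=4,suppress=True)
o=robot.get_obs(); print(o["tcp_pos"],o["tcp_rot"],o["width"],o["force"]); print(loc(o["tcp_pos"]))
go(.463,-.0669,.0837,-8.05)
c=robot.capture("wrist"); jawcheck(c); save(c,"w10")
for x in pots6(c): print(*x,loc(np.r_[x[1],0]))
E
```

```text
[ 0.4625 -0.063   0.1183] [ 3.1415 -0.001   3.0066] 0.045345158481132866 [ 0.3651  0.1214 -1.4479]
[[-0.094  -0.1512  0.1183]]
t 32.0 delta [-0.001  -0.0038  0.0346] twist 0.006 dist 0.035
jaw [-0.1888 -0.1791] 967
jaw [-0.1299 -0.1203] 780
0.66 [ 0.4096 -0.2454] -21.3 0.0146 0.06466033138838416 [5.0, 136.8, 60.1, 203.0] [[-0.1209 -0.3392  0.    ]]
0.62 [ 0.5381 -0.2816] 19.4 0.0335 0.07562620366166047 [2.5, 267.6, 81.0, 354.2] [[ 0.0114 -0.3571  0.    ]]
```

View pics/w10.png

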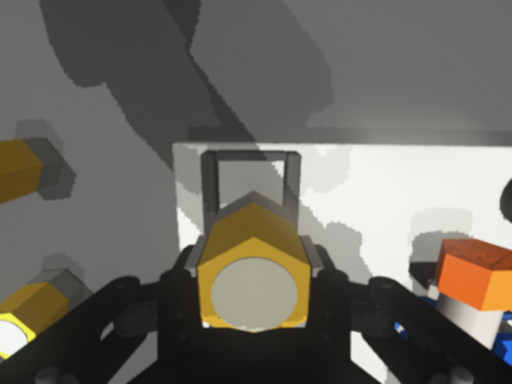

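The pot is held over the near end of the jaws, which run at columns 205–300. The finger midline needs about −3.5 mm in y.

Emit:
play_rows([
  [-0.001, -0.0035, 0, 0.006],
  [-0.001, -0.0035, 0.003, 0.006],
  [-0.001, -0.0035, 0.006, 0.006],
  [-0.001, -0.0035, 0.006, 0.006],
  [-0.001, -0.0035, 0.006, 0.006],
  [-0.001, -0.0035, 0.006, 0.006],
  [-0.001, -0.0035, 0.006, 0.006],
  [-0.001, -0.0035, 0.006, 0.006],
])

```text
time: 32.82
tcp_pos: [0.4634, -0.0669, 0.1129]
tcp_rot: [-3.142, 0.0, 3.0]
force: [0.2, 0.5, -1.0]
width: 0.0454
finger_force: 62.0
```

Run:
```python
from h import *
np.set_printoptions(precision=4,suppress=True)
for i in range(3):
    o=robot.get_obs(); print(o["time"],loc(o["tcp_pos"]),o["tcp_rot"],o["dq"].round(3)); c=robot.capture("wrist")
q,t=jawcheck(c)
n=t[t[:,2]>t[:,2].max()-.02]; print(n.min(0),n.max(0)); h=hex6(t[t[:,2]>np.percentile(t[:,2],98)-.008]); print(h)
```

```text
32.8167 [[-0.0926 -0.1549  0.1129]] [-3.1416  0.0003  2.9999] [ 0.     0.001  0.001 -0.001  0.     0.     0.   ]
32.8667 [[-0.0925 -0.155   0.1129]] [-3.1415  0.0003  2.9999] [ 0.    -0.     0.     0.002 -0.003  0.001  0.   ]
32.9167 [[-0.0926 -0.155   0.1129]] [-3.1415  0.0002  2.9999] [ 0.001 -0.     0.001  0.     0.001 -0.    -0.001]
jaw [-0.1889 -0.1791] 888
jaw [-0.13   -0.1203] 1003
[-0.1096 -0.185   0.16  ] [-0.1028 -0.125   0.18  ]
(array([-0.1062, -0.1554]), np.float64(29.631117092436327), np.float64(0.019605420168922673))
```

Emit:
play_rows([
  [0, 0, 0.005, 0],
  [0, 0, 0.01, 0],
  [0, 0, 0.015, 0],
  [0, 0, 0.02, 0],
  [0, 0, 0.024, 0],
  [0, 0, 0.027, 0],
  [0, 0, 0.029, 0],
  [0, 0, 0.03, 0],
])

```text
time: 33.63
tcp_pos: [0.4632, -0.0668, 0.0836]
tcp_rot: [-3.14, -0.001, 3.0]
force: [-7.7, -2.0, 20.9]
width: 0.0457
finger_force: 64.3
```

Emit:
play_rows([
  [0, 0, 0, 0],
  [0, 0, 0, 0],
  [0, 0, 0, 0],
  [0, 0, 0, 0],
  [0, 0, -0.02, 0],
  [0, 0, -0.06, 0],
  [0, 0, -0.1, 0],
  [0, 0, -0.13, 0],
], gripper=0.25)

```text
time: 34.3
tcp_pos: [0.464, -0.0663, 0.2153]
tcp_rot: [3.141, 0.002, 3.001]
force: [0.4, 0.8, 0.5]
width: 0.0641
finger_force: 0.0
```

Run:
```python
from h import *
np.set_printoptions(precision=4,suppress=True)
c=robot.capture("wrist"); q,t=jawcheck(c)
for x in pots6(c): print(*x,loc(np.r_[x[1],0]))
s=t[(t[:,2]>.115)&(t[:,2]<.135)]; print(s.min(0),s.max(0),np.median(s,0),hex6(s))
o=robot.get_obs(); print(o["tcp_pos"],o["tcp_rot"],o["joints"])
```

```text
jaw [-0.1889 -0.179 ] 1500
jaw [-0.1301 -0.1203] 1602
0.78 [ 0.4669 -0.3935] -28.7 0.0161 0.03423226438827254 [1.3, 189.4, 24.2, 226.7] [[-0.0434 -0.4779  0.    ]]
0.61 [ 0.4039 -0.2647] 26.6 0.0429 0.07550567177234918 [35.7, 131.7, 112.6, 180.4] [[-0.1238 -0.3592  0.    ]]
0.6 [ 0.5379 -0.287 ] 28.4 0.0411 0.07554948589330202 [57.6, 232.0, 125.0, 291.9] [[ 0.0119 -0.3625  0.    ]]
0.55 [ 0.4638 -0.068 ] -7.8 0.0429 0.12559408291894544 [226.8, 158.8, 281.4, 230.8] [[-0.0921 -0.156   0.    ]]
[-0.1183 -0.1789  0.115 ] [-0.0658 -0.1329  0.1281] [-0.0941 -0.1556  0.1256] (array([-0.0921, -0.156 ]), np.float64(0.3610590194426848), np.float64(0.04292860351793429))
[ 0.4667 -0.0664  0.2174] [-3.1409  0.0093  2.9991] [ 1.0744  0.392  -1.2542  1.9755  0.4307  1.0701  1.0589]
```

Emit:
play_rows([
  [0, -0.01, -0.01, 0.11],
  [0, -0.02, -0.02, 0.22],
  [0, -0.03, -0.03, 0.33],
  [0, -0.04, -0.03, 0.44],
  [0, -0.05, -0.03, 0.55],
  [0, -0.06, -0.03, 0.66],
  [0, -0.07, -0.03, 0.77],
  [0, -0.08, -0.03, 0.88],
], gripper=0)

```text
time: 35.07
tcp_pos: [0.4514, -0.1467, 0.2422]
tcp_rot: [-3.141, -0.0, 2.114]
force: [0.9, -0.4, 0.3]
width: 0.0858
finger_force: 0.0
```

Emit:
play_rows([
  [0, 0, 0, 0.11],
  [0, 0, 0, 0.22],
  [0, 0, 0, 0.33],
  [0, 0, 0, 0.44],
  [0, 0, 0, 0.55],
  [0, 0, 0, 0.66],
  [0, 0, 0, 0.77],
  [0, 0, 0, 0.88],
])

```text
time: 35.73
tcp_pos: [0.4516, -0.1462, 0.2421]
tcp_rot: [-3.14, 0.0, 1.234]
force: [0.5, 0.3, 0.2]
width: 0.0854
finger_force: 0.0
```

Emit:
play_rows([
  [0, 0, 0, 0.11],
  [0, 0, 0, 0.22],
  [0, 0, 0, 0.33],
  [0, 0, 0, 0.44],
  [0, 0, 0, 0.55],
  [0, 0, 0, 0.66],
  [0, 0, 0, 0.77],
  [0, 0, 0, 0.88],
])

```text
time: 36.4
tcp_pos: [0.4515, -0.1461, 0.2421]
tcp_rot: [-3.141, 0.001, 0.354]
force: [1.3, -0.8, -0.5]
width: 0.0854
finger_force: 0.0
```

Emit:
play_rows([
  [0, 0, 0, 0.1],
  [0, 0, 0, 0.2],
  [0, 0, 0, 0.3],
  [0, 0, 0, 0.4],
  [0, 0, 0, 0.5],
  [0, 0, 0, 0.5],
  [0, 0, 0, 0.5],
  [0, 0, 0, 0.5],
])

```text
time: 37.07
tcp_pos: [0.4519, -0.1461, 0.2425]
tcp_rot: [-3.142, 0.001, -0.138]
force: [-0.2, 0.4, -0.2]
width: 0.0853
finger_force: 0.0
```

Run:
```python
from h import *
np.set_printoptions(precision=4,suppress=True)
o=robot.get_obs(); print(o["tcp_pos"],o["tcp_rot"],o["joints"])
c=robot.capture("wrist")
for x in pots6(c): print(*x)
go(.43,-.25,.25,0)
```

```text
[ 0.4519 -0.1461  0.2425] [-3.1415  0.0006 -0.138 ] [ 0.8121  0.1859 -0.6607  1.9475  0.131   1.0509 -1.6144]
0.97 [ 0.5403 -0.2865] -27.9 0.0429 0.07559328785926034 [334.1, 55.7, 399.0, 105.6]
0.77 [ 0.4043 -0.2651] 26.5 0.043 0.0754563729012824 [328.1, 176.8, 381.3, 225.6]
0.59 [ 0.4604 -0.4115] 11.9 0.0433 0.07543520017826799 [431.0, 118.1, 506.2, 163.2]
0.58 [ 0.4645 -0.0679] -7.8 0.0427 0.12555638945936548 [145.3, 153.1, 205.3, 219.7]
t 37.2 delta [-0.0074  0.1059 -0.0074] twist -0.139 dist 0.106
```

Emit:
play_rows([
  [0.012, 0.015, 0, 0.05],
  [0.027, 0.032, 0.01, 0.1],
  [0.042, 0.05, 0.02, 0.15],
  [0.06, 0.07, 0.04, 0.2],
  [0.075, 0.09, 0.06, 0.25],
  [0.09, 0.108, 0.08, 0.3],
  [0.105, 0.125, 0.1, 0.351],
  [0.107, 0.127, 0.12, 0.351],
])

```text
time: 37.83
tcp_pos: [0.5417, -0.2914, 0.1214]
tcp_rot: [3.141, -0.003, -0.496]
force: [0.6, 0.1, 0.4]
width: 0.0856
finger_force: 0.0
```

Run:
```python
from h import *
np.set_printoptions(precision=4,suppress=True)
c=robot.capture("wrist")
for x in pots6(c): print(*x)
go(.5403,-.2865,.032,-28)
```

```text
0.74 [ 0.4599 -0.412 ] 11.0 0.0436 0.07545513097890591 [377.0, 181.8, 478.9, 267.1]
0.66 [ 0.5604 -0.2322] -2.9 0.0015 0.19064513171164324 [70.8, 357.8, 102.5, 384.0]
0.63 [ 0.5405 -0.287 ] -28.4 0.0431 0.07558784849924252 [216.5, 170.0, 281.7, 258.1]
0.6 [ 0.4185 -0.2803] -21.0 0.0125 0.05721555376218339 [273.6, 294.7, 324.9, 338.7]
t 37.9 delta [ 0.0023 -0.0017  0.0869] twist -0.003 dist 0.087
```

Emit:
play_rows([
  [0.001, -0.001, 0.015, 0],
  [0.001, -0.001, 0.03, 0],
  [0.001, -0.001, 0.045, 0],
  [0.001, -0.001, 0.06, 0],
  [0.001, -0.001, 0.075, 0],
  [0.001, -0.001, 0.083, 0],
  [0.001, -0.001, 0.087, 0],
  [0.001, -0.001, 0.087, 0],
])

```text
time: 38.6
tcp_pos: [0.5416, -0.2859, 0.036]
tcp_rot: [-3.141, 0.0, -0.49]
force: [-0.2, 0.3, 0.4]
width: 0.0852
finger_force: 0.0
```

Emit:
play_rows([
  [0, 0, 0, 0],
  [0, 0, 0, 0],
  [0, 0, 0, 0],
  [0, 0, 0, 0],
  [0, 0, 0, 0],
  [0, 0, 0, 0],
  [0, 0, 0, 0],
  [0, 0, 0, 0],
], gripper=1, force=60)

```text
time: 39.27
tcp_pos: [0.5423, -0.2868, 0.0369]
tcp_rot: [3.141, -0.002, -0.491]
force: [-0.7, 0.9, 5.1]
width: 0.0452
finger_force: 62.0
```

Emit:
play_rows([
  [0, 0, -0.01, 0],
  [0, 0, -0.03, 0],
  [0, 0, -0.05, 0],
  [0, 0, -0.07, 0],
  [0, 0, -0.09, 0],
  [0, 0, -0.11, 0],
  [0, 0, -0.12, 0],
  [0, 0, -0.12, 0],
])

```text
time: 39.93
tcp_pos: [0.5429, -0.2868, 0.1583]
tcp_rot: [-3.141, -0.005, -0.491]
force: [-0.6, -0.2, -1.4]
width: 0.0452
finger_force: 61.6
```

Run:
```python
from h import *
np.set_printoptions(precision=4,suppress=True)
o=robot.get_obs(); print(o["tcp_pos"],o["tcp_rot"],o["joints"],o["width"],o["force"])
J=np.array([.5551,-.0799])+[.00005,.0005]; ex=np.array([.9901,-.14])
go(*(J+ex*.093),.155,-8.05)
```

```text
[ 0.5429 -0.2868  0.1583] [-3.1415 -0.0045 -0.4912] [ 0.7775  0.4855 -0.4898  1.7432  0.2691  0.9753 -1.8776] 0.04523185641671011 [-0.5579 -0.1642 -1.4458]
t 39.9 delta [ 0.0003 -0.2206  0.0033] twist -0.351 dist 0.221
```

Emit:
play_rows([
  [0, -0.02, 0, -0.04],
  [0, -0.05, 0, -0.09],
  [0, -0.08, 0, -0.14],
  [0, -0.11, 0, -0.19],
  [0, -0.145, 0, -0.24],
  [0, -0.18, 0, -0.29],
  [0, -0.21, 0, -0.34],
  [0, -0.2205, 0, -0.351],
])

```text
time: 40.6
tcp_pos: [0.6465, -0.0841, 0.1543]
tcp_rot: [-3.136, 0.002, -0.13]
force: [0.3, 1.2, -2.0]
width: 0.0455
finger_force: 61.9
```

Emit:
play_rows([
  [0, 0, 0.005, 0],
  [0, 0, 0.012, 0],
  [0, 0, 0.02, 0],
  [0, 0, 0.03, 0],
  [0, 0, 0.038, 0],
  [0, 0, 0.042, 0],
  [0, 0, 0.043, 0],
  [0, 0, 0.043, 0],
])

```text
time: 41.27
tcp_pos: [0.6454, -0.0925, 0.1124]
tcp_rot: [3.142, 0.001, -0.141]
force: [-0.2, -0.5, -2.0]
width: 0.0454
finger_force: 61.9
```

Run:
```python
from h import *
np.set_printoptions(precision=4,suppress=True)
c=robot.capture("wrist"); c=robot.capture("wrist"); jawcheck(c); o=robot.get_obs(); print(loc(o["tcp_pos"]),o["width"],o["force"])
J=np.array([.5551,-.0799])+[.00005,.0005]; ex=np.array([.9901,-.14])
go(*(J+ex*.093),.0869,-8.05)
```

```text
jaw [-0.1887 -0.1791] 962
jaw [-0.13   -0.1204] 1033
[[ 0.0917 -0.1544  0.1133]] 0.04543942094907026 [ 0.4318 -0.0489 -2.1232]
t 41.4 delta [0.0012 0.0001 0.0264] twist 0.0 dist 0.026
```

Well aligned; lower, release and rise.

Emit:
play_rows([
  [0, 0, 0.005, 0],
  [0, 0, 0.01, 0],
  [0, 0, 0.015, 0],
  [0, 0, 0.019, 0],
  [0, 0, 0.022, 0],
  [0, 0, 0.0245, 0],
  [0, 0, 0.027, 0],
  [0, 0, 0.027, 0],
])

```text
time: 42.03
tcp_pos: [0.6457, -0.092, 0.0869]
tcp_rot: [3.141, 0.0, -0.14]
force: [-2.6, 0.1, 5.0]
width: 0.0453
finger_force: 62.5
```

Emit:
play_rows([
  [0, 0, 0, 0],
  [0, 0, 0, 0],
  [0, 0, 0, 0],
  [0, 0, 0, 0],
  [0, 0, -0.02, 0],
  [0, 0, -0.06, 0],
  [0, 0, -0.1, 0],
  [0, 0, -0.14, 0],
], gripper=0.25)

```text
time: 42.7
tcp_pos: [0.6453, -0.0919, 0.2271]
tcp_rot: [-3.141, 0.001, -0.14]
force: [1.1, -0.7, 0.2]
width: 0.0642
finger_force: 0.0
```

Run:
```python
from h import *
np.set_printoptions(precision=4,suppress=True)
c=robot.capture("wrist"); jawcheck(c)
for x in pots6(c): print(*x,loc(np.r_[x[1],0]))
o=robot.get_obs(); print(o["tcp_pos"],o["tcp_rot"])
go(.43,-.245,.20,-8.05)
```

```text
jaw [-0.1887 -0.163 ] 1546
jaw [-0.1466 -0.12  ] 1598
0.96 [ 0.4858 -0.0705] 23.1 0.0111 0.10942945510189123 [235.7, 296.6, 275.1, 332.9] [[-0.0699 -0.1554  0.    ]]
0.87 [ 0.6442 -0.0925] -8.8 0.0428 0.1255501670956582 [226.9, 158.9, 277.5, 223.3] [[ 0.09  -0.155  0.   ]]
0.6 [ 0.4593 -0.3948] 2.2 0.0212 0.07441148439917833 [467.1, 250.7, 512.0, 304.4] [[-0.0507 -0.4802  0.    ]]
[ 0.65   -0.0912  0.234 ] [-3.1407 -0.0145 -0.1403]
t 42.8 delta [-0.1968  0.1831  0.031 ] twist 0.0 dist 0.271
```

Emit:
play_rows([
  [-0.02, 0.02, 0, 0.04],
  [-0.05, 0.045, 0, 0.09],
  [-0.08, 0.07, 0, 0.15],
  [-0.11, 0.1, 0, 0.21],
  [-0.14, 0.13, 0, 0.27],
  [-0.17, 0.16, 0.02, 0.33],
  [-0.2, 0.19, 0.04, 0.4],
  [-0.219, 0.2065, 0.06, 0.444],
], gripper=0)

```text
time: 43.47
tcp_pos: [0.4001, -0.2669, 0.1674]
tcp_rot: [3.141, -0.004, -0.589]
force: [0.4, -0.4, -0.4]
width: 0.0852
finger_force: 0.0
```

Run:
```python
from h import *
np.set_printoptions(precision=4,suppress=True)
c=robot.capture("wrist");c=robot.capture("wrist")
for x in pots6(c): print(*x)
go(.4043,-.2651,.032,-33.5)
print(robot.get_obs()["joints"])
```

```text
0.7 [ 0.4574 -0.4104] 16.2 0.0404 0.07563302120613015 [309.4, 1.4, 395.4, 71.4]
0.61 [ 0.404  -0.2652] 26.3 0.0429 0.07555880873349742 [213.2, 150.6, 269.2, 221.1]
0.58 [ 0.4523 -0.08  ] 15.1 0.0217 0.12477956901729813 [1.1, 225.1, 64.6, 317.1]
t 43.6 delta [ 0.0056 -0.0048  0.1331] twist -0.005 dist 0.133
[ 0.9186  0.2678 -0.4878  2.0351  0.1624  0.88   -1.8192]
```

Emit:
play_rows([
  [0.005, -0.0045, 0.02, 0],
  [0.0055, -0.0045, 0.04, 0],
  [0.0055, -0.0045, 0.06, 0],
  [0.0055, -0.0045, 0.08, 0],
  [0.0055, -0.0045, 0.1, 0],
  [0.0055, -0.0045, 0.12, 0],
  [0.0055, -0.0045, 0.131, 0],
  [0.0055, -0.0045, 0.131, 0],
])

```text
time: 44.28
tcp_pos: [0.4084, -0.2627, 0.0343]
tcp_rot: [-3.141, 0.003, -0.582]
force: [0.3, -0.3, 0.3]
width: 0.0852
finger_force: 0.0
```

Emit:
play_rows([
  [0, 0, 0, 0],
  [0, 0, 0, 0],
  [0, 0, 0, 0],
  [0, 0, 0, 0],
  [0, 0, 0, 0],
  [0, 0, 0, 0],
  [0, 0, 0, 0],
  [0, 0, 0, 0],
], gripper=1, force=60)

```text
time: 44.95
tcp_pos: [0.4095, -0.265, 0.0374]
tcp_rot: [3.141, -0.003, -0.584]
force: [-0.4, 0.2, 7.6]
width: 0.0454
finger_force: 62.0
```

Emit:
play_rows([
  [0, 0, -0.01, 0],
  [0, 0, -0.03, 0],
  [0, 0, -0.05, 0],
  [0, 0, -0.07, 0],
  [0, 0, -0.09, 0],
  [0, 0, -0.11, 0],
  [0, 0, -0.13, 0],
  [0, 0, -0.14, 0],
])

```text
time: 45.62
tcp_pos: [0.4091, -0.2643, 0.1787]
tcp_rot: [3.141, -0.004, -0.584]
force: [0.3, -1.6, -2.0]
width: 0.0455
finger_force: 61.6
```

Run:
```python
from h import *
np.set_printoptions(precision=4,suppress=True)
robot.capture("wrist")
o=robot.get_obs(); print(o["tcp_pos"],o["tcp_rot"],o["joints"],o["width"],o["force"])
J=np.array([.5551,-.0799])+[.00005,.0003]; ex=np.array([.9901,-.14])
go(*(J-ex*.030),.175,-8.05)
```

```text
[ 0.4098 -0.2648  0.1795] [ 3.1412 -0.0057 -0.5843] [ 0.9164  0.2604 -0.5021  2.0062  0.1597  0.9065 -1.8247] 0.045443142244229226 [-0.0784 -0.6195 -0.7304]
t 45.7 delta [-0.008  -0.2218  0.0044] twist -0.444 dist 0.222
```

Emit:
play_rows([
  [0, -0.02, 0, -0.04],
  [-0.001, -0.05, 0, -0.1],
  [-0.002, -0.08, 0, -0.16],
  [-0.002, -0.11, 0, -0.23],
  [-0.003, -0.145, 0, -0.3],
  [-0.003, -0.18, 0, -0.37],
  [-0.004, -0.21, 0, -0.43],
  [-0.004, -0.224, 0, -0.444],
])

```text
time: 46.33
tcp_pos: [0.5297, -0.0703, 0.1755]
tcp_rot: [-3.138, 0.0, -0.133]
force: [0.6, 0.2, -2.6]
width: 0.0451
finger_force: 61.9
```

Emit:
play_rows([
  [0, 0, 0.005, 0],
  [0, 0, 0.015, 0],
  [0, 0, 0.025, 0],
  [0, 0, 0.038, 0],
  [0, 0, 0.05, 0],
  [0, 0, 0.06, 0],
  [0, 0, 0.063, 0],
  [0, 0, 0.063, 0],
])

```text
time: 47.0
tcp_pos: [0.5275, -0.0757, 0.1117]
tcp_rot: [3.141, 0.003, -0.141]
force: [0.1, 0.1, -1.6]
width: 0.0453
finger_force: 61.9
```

Run:
```python
from h import *
np.set_printoptions(precision=4,suppress=True)
c=robot.capture("wrist"); c=robot.capture("wrist"); jawcheck(c); o=robot.get_obs(); print(loc(o["tcp_pos"]),o["width"],o["force"])
J=np.array([.5551,-.0799])+[.00005,.0003]; ex=np.array([.9901,-.14])
go(*(J-ex*.0255),.0874,-8.05)
```

```text
jaw [-0.1888 -0.1789] 2950
jaw [-0.1304 -0.1203] 3112
[[-0.0267 -0.1542  0.1131]] 0.04551030119001742 [ 0.4873  0.548  -1.633 ]
t 47.1 delta [0.0012 0.0006 0.0257] twist -0.0 dist 0.026
```

Emit:
play_rows([
  [0, 0.0005, 0.005, 0],
  [0, 0.0005, 0.01, 0],
  [0, 0.0005, 0.015, 0],
  [0, 0.0005, 0.019, 0],
  [0, 0.0005, 0.022, 0],
  [0, 0.0005, 0.0245, 0],
  [0, 0.0005, 0.0265, 0],
  [0, 0.0005, 0.0265, 0],
])

```text
time: 47.77
tcp_pos: [0.5285, -0.0756, 0.0874]
tcp_rot: [3.141, 0.0, -0.14]
force: [-3.4, 1.3, 7.6]
width: 0.0452
finger_force: 62.8
```

Emit:
play_rows([
  [0, 0, 0, 0],
  [0, 0, 0, 0],
  [0, 0, 0, 0],
  [0, 0, 0, 0],
  [0, 0, -0.02, 0],
  [0, 0, -0.06, 0],
  [0, 0, -0.1, 0],
  [0, 0, -0.12, 0],
], gripper=0.25)

```text
time: 48.43
tcp_pos: [0.5306, -0.0752, 0.2108]
tcp_rot: [-3.141, -0.006, -0.14]
force: [0.7, -0.0, -0.3]
width: 0.064
finger_force: 0.0
```

Run:
```python
from h import *
np.set_printoptions(precision=4,suppress=True)
c=robot.capture("wrist");c=robot.capture("wrist"); jawcheck(c)
for x in pots6(c): print(*x,loc(np.r_[x[1],0]))
o=robot.get_obs(); print(o["tcp_pos"],o["tcp_rot"])
go(.4604,-.4118,.15,11.5)
```

```text
jaw [-0.1888 -0.1735] 2113
jaw [-0.137 -0.12 ] 2378
0.92 [ 0.4645 -0.0679] -7.4 0.0431 0.12552708603514678 [231.6, 232.6, 280.8, 299.2] [[-0.0914 -0.1559  0.    ]]
0.8 [ 0.5244 -0.0755] -7.7 0.0425 0.12557455731747977 [231.2, 168.6, 280.2, 241.5] [[-0.031 -0.155  0.   ]]
0.69 [ 0.6438 -0.0925] -8.4 0.0427 0.125718852715832 [226.9, 24.2, 284.0, 101.3] [[ 0.0896 -0.1551  0.    ]]
0.64 [ 0.4611 -0.3904] 2.8 0.0132 0.03308985659713687 [489.3, 179.0, 512.0, 214.0] [[-0.0496 -0.4757  0.    ]]
[ 0.5297 -0.0757  0.2083] [ 3.141  -0.0042 -0.1405]
t 48.6 delta [-0.0217  0.3424  0.0584] twist -0.341 dist 0.348
```

Emit:
play_rows([
  [-0.002, 0.03, 0, -0.04],
  [-0.005, 0.07, 0, -0.08],
  [-0.008, 0.11, 0, -0.12],
  [-0.01, 0.15, 0, -0.16],
  [-0.013, 0.19, 0, -0.21],
  [-0.016, 0.23, 0, -0.26],
  [-0.02, 0.27, 0, -0.31],
  [-0.0215, 0.31, 0.02, -0.341],
], gripper=0)

```text
time: 49.25
tcp_pos: [0.4643, -0.3801, 0.1889]
tcp_rot: [3.138, -0.002, 0.202]
force: [1.9, 0.1, 0.6]
width: 0.0857
finger_force: 0.0
```

Run:
```python
from h import *
np.set_printoptions(precision=4,suppress=True)
c=robot.capture("wrist");c=robot.capture("wrist")
for x in pots6(c): print(*x)
go(.4604,-.4118,.1,11.5)
```

```text
0.57 [ 0.4599 -0.412 ] 11.6 0.0427 0.07550486070167546 [255.9, 156.2, 305.4, 222.5]
t 49.4 delta [-0.0059  0.0316  0.0836] twist -0.007 dist 0.09
```

Emit:
play_rows([
  [-0.003, 0.015, 0, 0],
  [-0.006, 0.0315, 0.02, 0],
  [-0.006, 0.0315, 0.04, 0],
  [-0.006, 0.0315, 0.06, 0],
  [-0.006, 0.0315, 0.08, 0],
  [-0.006, 0.0315, 0.083, 0],
  [-0.006, 0.0315, 0.083, 0],
  [-0.006, 0.0315, 0.083, 0],
])

```text
time: 50.07
tcp_pos: [0.466, -0.4086, 0.1057]
tcp_rot: [3.141, -0.001, 0.202]
force: [-0.3, 0.5, 0.0]
width: 0.0854
finger_force: 0.0
```

Run:
```python
from h import *
go(.4601,-.4119,.036,11.5)
```

```text
t 50.1 delta [-0.0065  0.002   0.0697] twist 0.002 dist 0.07
```

Emit:
play_rows([
  [-0.006, 0.002, 0.01, 0],
  [-0.006, 0.002, 0.025, 0],
  [-0.006, 0.002, 0.04, 0],
  [-0.006, 0.002, 0.055, 0],
  [-0.006, 0.002, 0.068, 0],
  [-0.006, 0.002, 0.07, 0],
  [-0.006, 0.002, 0.07, 0],
  [-0.006, 0.002, 0.07, 0],
])

```text
time: 50.73
tcp_pos: [0.4599, -0.4124, 0.0356]
tcp_rot: [3.141, -0.001, 0.201]
force: [-1.2, 0.3, 0.1]
width: 0.0854
finger_force: 0.0
```

Emit:
play_rows([
  [0, 0, 0, 0],
  [0, 0, 0, 0],
  [0, 0, 0, 0],
  [0, 0, 0, 0],
  [0, 0, 0, 0],
  [0, 0, 0, 0],
  [0, 0, 0, 0],
  [0, 0, 0, 0],
], gripper=1, force=60)

```text
time: 51.4
tcp_pos: [0.4598, -0.4124, 0.0357]
tcp_rot: [3.14, -0.001, 0.201]
force: [-0.7, 1.3, 5.5]
width: 0.0452
finger_force: 61.9
```

Emit:
play_rows([
  [0, 0, -0.01, 0],
  [0, 0, -0.03, 0],
  [0, 0, -0.05, 0],
  [0, 0, -0.07, 0],
  [0, 0, -0.09, 0],
  [0, 0, -0.11, 0],
  [0, 0, -0.13, 0],
  [0, 0, -0.14, 0],
])

```text
time: 52.07
tcp_pos: [0.4599, -0.4124, 0.1773]
tcp_rot: [3.139, -0.002, 0.201]
force: [0.6, 0.3, -2.8]
width: 0.0453
finger_force: 61.6
```

Run:
```python
from h import *
np.set_printoptions(precision=4,suppress=True)
robot.capture("wrist")
o=robot.get_obs(); print(o["tcp_pos"],o["tcp_rot"],o["joints"],o["width"],o["force"])
J=np.array([.5551,-.0799])+[.00005,.0003]; ex=np.array([.9901,-.14])
go(*(J+ex*.0295),.175,-8.05)
```

```text
[ 0.4606 -0.4128  0.1784] [ 3.1375 -0.003   0.2007] [ 1.1019  0.4943 -0.6055  1.709   0.3208  1.0336 -0.9824] 0.04553298929419475 [ 0.2848  0.1503 -0.7395]
t 52.1 delta [ 0.1868 -0.2978  0.0028] twist 0.341 dist 0.352
```

Emit:
play_rows([
  [0.01, -0.015, 0, 0.03],
  [0.025, -0.04, 0, 0.07],
  [0.042, -0.067, 0, 0.11],
  [0.06, -0.095, 0, 0.15],
  [0.08, -0.125, 0, 0.2],
  [0.098, -0.155, 0, 0.25],
  [0.115, -0.185, 0, 0.3],
  [0.13, -0.21, 0, 0.341],
])

```text
time: 52.78
tcp_pos: [0.5445, -0.1773, 0.1737]
tcp_rot: [-3.14, 0.002, -0.141]
force: [-0.3, -0.9, -2.8]
width: 0.0455
finger_force: 61.8
```

Run:
```python
from h import *
robot.capture("wrist")
print(robot.get_obs()["width"])
J=np.array([.5551,-.0799])+[.00005,.0003]; ex=np.array([.9901,-.14])
go(*(J+ex*.0295),.175,-8.05)
```

```text
0.04548593683218985
t 52.8 delta [ 0.0257 -0.0902  0.    ] twist 0.008 dist 0.094
```

Emit:
play_rows([
  [0.005, -0.015, 0, 0],
  [0.01, -0.035, 0, 0],
  [0.016, -0.06, 0, 0],
  [0.022, -0.08, 0, 0],
  [0.0257, -0.09, 0, 0],
  [0.0257, -0.09, 0.015, 0],
  [0.0257, -0.09, 0.035, 0],
  [0.0257, -0.09, 0.055, 0],
])

```text
time: 53.5
tcp_pos: [0.5827, -0.0956, 0.1188]
tcp_rot: [3.141, 0.0, -0.14]
force: [-0.2, -1.2, -2.7]
width: 0.0456
finger_force: 62.1
```

Run:
```python
from h import *
np.set_printoptions(precision=4,suppress=True)
for i in range(4): c=robot.capture("wrist")
jawcheck(c); o=robot.get_obs(); print(loc(o["tcp_pos"]),o["width"],o["force"])
J=np.array([.5551,-.0799])+[.00005,.0003]; ex=np.array([.9901,-.14])
go(*(J+ex*.0295),.0857,-8.05)
```

```text
jaw [-0.1888 -0.1793] 1890
jaw [-0.1301 -0.1204] 1715
[[ 0.0293 -0.1666  0.1195]] 0.04524634187890288 [ 0.7739  0.7373 -1.6373]
t 53.7 delta [ 0.0003 -0.0119  0.0338] twist -0.0 dist 0.036
```

Emit:
play_rows([
  [0, -0.004, 0, 0],
  [0, -0.008, 0, 0],
  [0, -0.012, 0, 0],
  [0, -0.012, 0, 0],
  [0, -0.012, 0, 0],
  [0, -0.012, 0, 0],
  [0, -0.012, 0, 0],
  [0, -0.012, 0, 0],
])

```text
time: 54.37
tcp_pos: [0.5845, -0.0832, 0.1199]
tcp_rot: [3.141, -0.0, -0.141]
force: [-0.2, -0.2, -1.9]
width: 0.0455
finger_force: 62.0
```

Run:
```python
from h import *
J=np.array([.5551,-.0799])+[.00005,.0003]; ex=np.array([.9901,-.14])
go(*(J+ex*.0295),.0857,-8.05); print(loc(robot.get_obs()["tcp_pos"]))
```

```text
t 54.4 delta [-0.0001  0.0005  0.0342] twist -0.0 dist 0.034
[[ 0.02961192 -0.15421158  0.11990277]]
```

Emit:
play_rows([
  [0, 0.0005, 0.007, 0],
  [0, 0.0005, 0.013, 0],
  [0, 0.0005, 0.019, 0],
  [0, 0.0005, 0.025, 0],
  [0, 0.0005, 0.029, 0],
  [0, 0.0005, 0.032, 0],
  [0, 0.0005, 0.035, 0],
  [0, 0.0005, 0.035, 0],
])

```text
time: 55.03
tcp_pos: [0.5845, -0.0834, 0.0857]
tcp_rot: [3.141, 0.0, -0.14]
force: [-3.2, -0.3, 4.4]
width: 0.0454
finger_force: 62.9
```

Emit:
play_rows([
  [0, 0, 0, 0],
  [0, 0, 0, 0],
  [0, 0, 0, 0],
  [0, 0, 0, 0],
  [0, 0, -0.02, 0],
  [0, 0, -0.06, 0],
  [0, 0, -0.1, 0],
  [0, 0, -0.14, 0],
], gripper=0.25)

```text
time: 55.7
tcp_pos: [0.5841, -0.0833, 0.2262]
tcp_rot: [-3.141, 0.001, -0.14]
force: [1.1, -1.1, 0.3]
width: 0.0643
finger_force: 0.0
```

Run:
```python
from h import *
np.set_printoptions(precision=4,suppress=True)
for i in range(3): c=robot.capture("wrist")
for x in pots6(c): print(*x,loc(np.r_[x[1],0]))
q=loc(cloud(c,c["z_map"]>0))
n=q[(abs(q[:,0]+.001)<.009)&(q[:,2]>.125)&(q[:,2]<.15)&(abs(q[:,1]-.0565)<.010)]
if len(n)>50: print("nut",np.linalg.lstsq(np.c_[n[:,:2],np.ones(len(n))],n[:,2],rcond=None)[0])
o=robot.get_obs(); print(o["tcp_pos"],o["tcp_rot"])
t=robot.capture("top")
for x in pots6(t): print("top",*x)
for r in robot.masks_of(c,"start")+robot.masks_of(t,"start"):
    p=cloud(c if r["box"][0]<0 else c,r["pixels"]); print(r["p"],r["box"],np.median(p,0))
f=c["frame"].astype(int); g=(f[...,1]>f[...,0]+40)&(f[...,1]>f[...,2]+30); P=cloud(c,g); print(g.sum(),np.median(P,0) if len(P) else 0, P.min(0),P.max(0))
```

```text
0.83 [ 0.5282 -0.0769] -16.6 0.0468 0.12552812664311264 [237.1, 224.1, 280.4, 284.7] [[-0.0271 -0.1558  0.    ]]
0.58 [ 0.469  -0.0673] 8.3 0.0469 0.12550940279753414 [234.6, 277.8, 279.3, 333.5] [[-0.087  -0.1546  0.    ]]
0.57 [ 0.5873 -0.084 ] -6.8 0.0447 0.12552087105496146 [231.8, 163.2, 278.7, 226.7] [[ 0.0325 -0.1546  0.    ]]
0.55 [ 0.6438 -0.0925] -7.7 0.0421 0.1256193162201969 [232.6, 105.8, 279.4, 165.6] [[ 0.0896 -0.1551  0.    ]]
nut [0.0089 0.0005 0.133 ]
[ 0.5851 -0.0835  0.2262] [ 3.1411 -0.0031 -0.1404]
top 0.64 [ 0.5222 -0.0757] -6.4 0.0426 0.12803229417365358 [264.8, 191.6, 281.5, 215.9]
top 0.48 [ 0.5081 -0.0554] 0.0 0.0 0.5549227582333223 [268.8, 175.1, 279.5, 195.1]
top 0.48 [ 0.4642 -0.068 ] -5.5 0.0396 0.12763364084296058 [263.4, 215.1, 277.0, 234.4]
0.57 [66.6, 278.1, 89.9, 298.1] [0.4926 0.1587 0.0715]
0.47 [190.3, 213.5, 200.8, 222.7] [ 0.5545 -0.0049  0.0499]
167 [0.4917 0.1599 0.0721] [ 0.4794 -0.0236  0.0608] [0.6096 0.1785 0.2936]
```

All four pots are seated (tops at z ≈ 0.1255) and none are left on the bench. Next the button.

Emit:
play_rows([
  [-0.015, -0.02, -0.01, 0],
  [-0.035, -0.045, -0.02, 0],
  [-0.055, -0.07, -0.02, 0],
  [-0.075, -0.1, -0.02, 0],
  [-0.095, -0.125, -0.02, 0],
  [-0.115, -0.15, -0.02, 0],
  [-0.135, -0.175, -0.02, 0],
  [-0.143, -0.19, -0.02, 0],
], gripper=1)

```text
time: 56.77
tcp_pos: [0.4662, 0.1278, 0.244]
tcp_rot: [3.141, 0.003, -0.136]
force: [-0.7, 0.3, -0.7]
width: 0.0001
finger_force: 0.0
```

Run:
```python
from h import *
np.set_printoptions(precision=4,suppress=True)
for i in range(3): c=robot.capture("wrist")
f=c["frame"].astype(int); g=(f[...,1]>f[...,0]+40)&(f[...,1]>f[...,2]+30); P=cloud(c,g); P=P[(P[:,2]>.066)&(P[:,2]<.08)&(abs(P[:,0]-.484)<.03)&(abs(P[:,1]-.158)<.03)]
b,r=cv2.minEnclosingCircle(np.float32(P[:,:2])); print(len(P),P[:,2].max(),b,r,P.mean(0)); go(*b,.09,-8.05)
q=loc(cloud(c,c["z_map"]>0))
for nm,(a,s) in {"nut":((-.001,.0565),(.009,.010)),"ear":((0,.035),(.011,.006))}.items():
    n=q[(abs(q[:,0]-a[0])<s[0])&(q[:,2]>.1)&(q[:,2]<.15)&(abs(q[:,1]-a[1])<s[1])]
    print(nm,np.linalg.lstsq(np.c_[n[:,:2],np.ones(len(n))],n[:,2],rcond=None)[0],n[:,2].mean())
for x in pots6(c): print(*x,loc(np.r_[x[1],0]))
save(c,"w11")
```

```text
557 0.07396572711695243 (0.4823412299156189, 0.15822269022464752) 0.015596428886055946 [0.4828 0.1578 0.0717]
t 56.9 delta [ 0.0095 -0.0342  0.1541] twist 0.004 dist 0.158
nut [ 0.0042 -0.0017  0.1331] 0.13304385770010607
ear [ 0.0001 -0.0068  0.1061] 0.10587820240297707
0.83 [ 0.4642 -0.0677] -7.7 0.0435 0.12545877410215533 [398.8, 137.5, 482.1, 199.2] [[-0.0917 -0.1557  0.    ]]
0.81 [ 0.6202 -0.0858] -1.0 0.0036 0.09035763771689781 [423.2, 0.0, 463.9, 15.3] [[ 0.0653 -0.1517  0.    ]]
0.68 [ 0.5846 -0.0836] -7.8 0.0438 0.12550588674944835 [413.1, 0.0, 506.0, 72.2] [[ 0.0297 -0.1546  0.    ]]
```

View pics/w11.png

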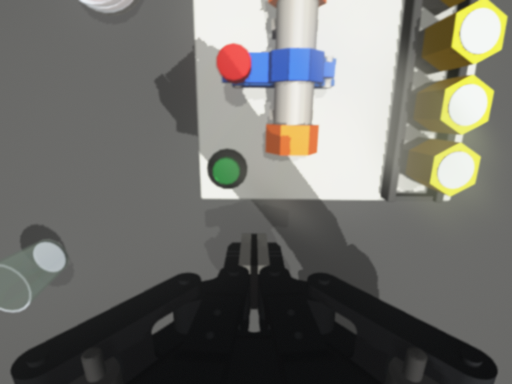

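The picture shows the tube clamped with the nut upright at (233,62), the pots in the jaws on the right, and the green button at (226,170). Pressing it.

Emit:
play_rows([
  [0.003, -0.01, 0, 0],
  [0.006, -0.02, 0.02, 0],
  [0.0095, -0.034, 0.05, 0],
  [0.0095, -0.034, 0.08, 0],
  [0.0095, -0.034, 0.11, 0],
  [0.0095, -0.034, 0.14, 0],
  [0.0095, -0.034, 0.154, 0],
  [0.0095, -0.034, 0.154, 0],
])

```text
time: 57.63
tcp_pos: [0.482, 0.1553, 0.087]
tcp_rot: [3.139, 0.007, -0.142]
force: [0.5, -0.4, 0.8]
width: 0.0001
finger_force: 0.0
```

Run:
```python
from h import *
robot.capture("wrist"); go(.4824,.158,.062,-8.05)
```

```text
t 57.7 delta [-0.001  -0.0018  0.027 ] twist -0.001 dist 0.027
```

Emit:
play_rows([
  [0, -0.001, 0.006, 0],
  [0, -0.001, 0.012, 0],
  [0, -0.001, 0.017, 0],
  [0, -0.001, 0.021, 0],
  [0, -0.001, 0.025, 0],
  [0, -0.001, 0.028, 0],
  [0, -0.001, 0.031, 0],
  [0, -0.001, 0.031, 0],
])

```text
time: 58.35
tcp_pos: [0.4847, 0.1582, 0.0653]
tcp_rot: [3.137, -0.003, -0.14]
force: [-13.4, -8.4, 46.8]
width: 0.0004
finger_force: 23.9
```

Emit:
play_rows([
  [0, 0, -0.005, 0],
  [0, 0, -0.015, 0],
  [0, 0, -0.03, 0],
  [0, 0, -0.05, 0],
  [0, 0, -0.08, 0],
  [0, 0, -0.11, 0],
  [0, 0, -0.14, 0],
  [0, 0, -0.16, 0],
])

```text
time: 59.02
tcp_pos: [0.4844, 0.1586, 0.2227]
tcp_rot: [-3.14, -0.003, -0.14]
force: [-0.0, 1.0, -0.1]
width: 0.0003
finger_force: 0.0
```

Run:
```python
from h import *
np.set_printoptions(precision=4,suppress=True)
for i in range(3): c=robot.capture("wrist")
q=loc(cloud(c,c["z_map"]>0))
for nm,(a,s) in {"nut":((-.001,.0565),(.009,.010)),"ear":((0,.035),(.011,.006))}.items():
    n=q[(abs(q[:,0]-a[0])<s[0])&(q[:,2]>.1)&(q[:,2]<.15)&(abs(q[:,1]-a[1])<s[1])]
    print(nm,len(n) and n[:,2].mean())
f=c["frame"].astype(int); g=(f[...,1]>f[...,0]+40)&(f[...,1]>f[...,2]+30); P=cloud(c,g); P=P[(abs(P[:,0]-.484)<.012)&(abs(P[:,1]-.158)<.012)]; print("button top",np.median(P[:,2]))
t=robot.capture("top"); s=robot.capture("scene")
for x in pots6(t)+pots6(s): print(x[0],x[1],x[2],x[4],loc(np.r_[x[1],0]))
o=robot.get_obs(); print(o["time"],o["tcp_pos"],o["force"])
```

```text
nut 0.13294571314649758
ear 0.1059962689062638
button top 0.07184428205836449
0.83 [ 0.5852 -0.0843] -6.8 0.12771186515565758 [[ 0.0304 -0.1552  0.    ]]
0.81 [ 0.4651 -0.0679] -1.4 0.12757656555290975 [[-0.0908 -0.1558  0.    ]]
0.51 [ 0.5247 -0.0761] -4.9 0.1272451138139734 [[-0.0306 -0.1555  0.    ]]
0.4 [ 0.6764 -0.4109] -14.2 0.15047519910772067 [[ 0.1665 -0.4657  0.    ]]
0.77 [ 0.6432 -0.0949] -9.3 0.1253417229322582 [[ 0.0894 -0.1576  0.    ]]
0.77 [ 0.5897 -0.0864] -9.0 0.12613664824911663 [[ 0.0351 -0.1566  0.    ]]
0.72 [ 0.5345 -0.0801] -29.9 0.1257849766698389 [[-0.0204 -0.1581  0.    ]]
0.67 [ 0.4703 -0.0695] -2.8 0.12541755656773013 [[-0.0854 -0.1566  0.    ]]
59.3667 [0.4829 0.1575 0.2185] [-0.7238  0.0452 -0.0013]
```

Everything is in place and the button has come up again.

```bash
python3 -c "
from rig import robot
print(robot.close_job())"
```

```text
the job is handed in; nothing more can be done
None
```

I handed the job in at about 59 s: tube clamped with the half shut and the bolt upright, all four pots seated square between the jaws, and the start button pressed down and back up; the verdict was not shown.

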